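# Burnish washed brackets in a bowl of beads

### The arm

A 7-joint arm with a two-finger parallel gripper is mounted at the origin on the work surface. World frame = base frame: x ahead of the robot, y to its left, z up, the work surface at z = 0. Lengths are in m, angles in rad, forces in N, time in s.
With the tool pointing down it reaches from about 0.35 to 0.9 m from the base axis. Payload 7.2 kg.
Tool frame: the origin (TCP) lies on the centre line of the jaws, within the pads' length; the fingertips stand ctrl.tcp_to_tips ahead of it and the grasp point (between the pads) lies 6 mm ahead of it (ctrl.tcp_to_tips is the distance from the TCP to the fingertips, in m); z points along the fingers, y is the line along which they close (so a half turn about z gives the same grasp; the last joint's range is limited). The gripper opens to 88 mm and grips with 3 to 60 N. Pads are 20 mm wide; open, the fingers measure 115 mm over their backs; the gripper's body (75 mm by 178 mm) begins 61 mm behind the grasp point.
Start: joints at [-0.068, 0.411, -0.013, 1.596, 0.006, 1.134, -0.082], TCP at [0.625, -0, 0.248] pointing down, gripper open.
Joint ranges: [-2.95, 2.95], [-0.29, 1.99], [-1.47, 1.44], [0.14, 2.54], [-1.03, 4.17], [0.13, 1.85], [-2.86, 2.86]. Speed limits (rad/s): [2.39, 2.39, 3.01, 3.01, 3.14, 3.14, 3.14].

### API

Orientations are given as [roll, pitch, yaw] about the fixed x, y, z axes, in that order (R = Rz(yaw) Ry(pitch) Rx(roll)).
In Python, from station import ctrl gives the robot as it stands.
- The arm moves only by the tool drive_tool, never from a script. Its argument "deltas" is one flat list of numbers, 7 for each row, row after row: the turn, a rotation vector about the tool's x, y, z in degrees, then the shift along the tool's x, y, z in cm, then the finger opening in cm, from 0 to 8.78. In form: [wx, wy, wz, x, y, z, claw, wx, wy, wz, x, y, z, claw, ...]. A call has 1 to 20 rows; each row is the pose to reach, as a shift and turn from the pose commanded when the call began, along the tool's axes at that moment; what a row does not reach only later rows make up. A row lasts 1/10 s, in which the tool goes at most 50 mm and 8.59 degrees, less where a joint would pass 70% of its speed; a pose out of reach is approached as far as the arm can. A call with a gripper value outside its range is refused whole. The fingers move at their own pace and stop on an object; the grip force is fixed at half the most. Time passes only in rows, so rows that repeat a pose let the fingers close. It gives the time, the measured TCP pose, the force, the opening and the grip force at its end, in the units of the state.
- ctrl.get_state(): the state, without advancing time (a new reading comes with each control period).
- ctrl.capture(name): name is "scene" or "side" or "wrist"; returns a dict with "frame" (384x512x3 uint8, red, green, blue), "range_z" (384x512 float32, m along the optical axis (not along the pixel's ray), 0 where there is no reading), "fx", "fy", "cx", "cy" (pixels), "extrinsics" (4x4, takes a point from camera to world coordinates); the wrist camera has in their place "hand_eye" (4x4, takes a point from camera to tool coordinates, whose origin is the TCP and whose axes are the flange's). Camera axes: x right, y down, z forward; pixel columns grow to the right and rows downward; lengths in m; the calibration is good to about 2 mm. A picture is of the moment at which its call begins: read the wrist's pose just before it.
- ctrl.job_done(): hands the job in; it is judged then, once.
The state is a dict: "clock": time; "qpos": joint angles; "dq": joint speeds; "joint_torque": joint torques, N m; "ee_pos": TCP position; "tcp_rot": TCP orientation; "ft_force": force on the tool from outside, world axes, zero at the start; "ft_torque": the same for the moment, N m; "width": finger opening in m; "gripper_force": force on a finger pad.
Only numpy, scipy, OpenCV 4.12 (cv2) and the standard library are available. Lean on these libraries where they do the work, as an engineer would, in place of code of your own. Each camera call takes 0.05 s, during which the arm holds its last target. There are 200 camera calls.

### The job

First swing the clamp's handle over centre so that its foot holds the bead bowl down by its tongue, then put every bracket from the grey mat into the bowl. Take the stirring stick from its stand, stir the beads and brackets with its tip well down among the beads for at least four full rounds about half-way out from the bowl's centre, and hang the stick back upright in its stand; then swing the clamp fully open again, leaving all beads and brackets in the bowl, the bowl in its place and the phone, tape and screwdriver where they are.

Things in the scene. Friction and masses are not known exactly. Their poses are not given: they have to be found in the camera images.
- fixture: grey plastic board 12 mm thick, fixed to the bench, 240 x 240 mm under the bowl with a 100 mm wide extension to y = -260 mm of its own frame that carries the clamp. Low aluminium lips keep the bowl in place. Origin on the bench under the centre of the bowl's place; z up, x roughly away from the robot, the clamp on the -y side
- bowl: round open steel bowl, loose in the fixture: outside diameter 200 mm at the foot and 208 mm at the rim, 70 mm high, wall 4 mm, inner floor 6 mm above its origin (centre of the underside). A flat steel tongue 56 mm wide, 10 mm thick, sticks out of its foot towards -y as far as y = -170 mm, under the clamp
- clamp (a joint): angle (rad) of the clamp arm about its hinge, turning about the fixture's -x axis. 0: open, on its stop, handle leaning 60 degrees back from the bowl. Growing, the handle goes up over the upright (1.05) towards the bowl; at 1.30 the rubber foot lies on the bowl's tongue, handle 0.25 rad past upright. Falls by its weight to either side. About 2 N at the handle
- clamp_hinge (a point): the clamp's hinge, on the fixture at (0, -200, 47) mm of the fixture's frame; hinge line along the fixture's x
- clamp_bar (a point): centre of the black round cross-bar at the top of the clamp's handle, 125 mm from the hinge line; the bar is 18 mm in diameter and 90 mm long, parallel to the hinge line (fixture's x); the 12 mm steel stem meets it at its centre, so pinch it from above some 28 mm to one side, or push it
- stand: fixed wooden stand 64 x 64 mm, 105 mm high, with a 32 x 32 mm square well open at the top, its floor 12 mm above the bench. Origin on the bench under the well's centre, z up
- stick: wooden stirring stick, 155 mm: round shaft 14 mm in diameter and 90 mm long, then a square shoulder 50 x 50 mm, 10 mm thick (z = 90 to 100 mm), then a square grip 22 x 22 mm, 55 mm high (z = 100 to 155 mm). Origin at the tip of the shaft, z along the stick towards the grip. It hangs upright with its shoulder on the stand's top (origin 15 mm above the bench), sides parallel to the stand's. 90 g
- mat: grey cloth-faced mat 210 x 200 mm, 3 mm thick, fixed, on which the brackets lie. Origin centre of underside
- bracket1: aluminium T-section bracket (two to four are present): flat base 60 x 26 mm, 5 mm thick, with an upright rib along its middle, 40 mm long (x), 10 mm thick (y), up to 17 mm above the underside. Origin centre of the underside, x lengthwise, z up. About 35 g
- bracket2: aluminium T-section bracket (two to four are present): flat base 60 x 26 mm, 5 mm thick, with an upright rib along its middle, 40 mm long (x), 10 mm thick (y), up to 17 mm above the underside. Origin centre of the underside, x lengthwise, z up. About 35 g
- bracket3: aluminium T-section bracket (two to four are present): flat base 60 x 26 mm, 5 mm thick, with an upright rib along its middle, 40 mm long (x), 10 mm thick (y), up to 17 mm above the underside. Origin centre of the underside, x lengthwise, z up. About 35 g
- bracket4: aluminium T-section bracket (two to four are present): flat base 60 x 26 mm, 5 mm thick, with an upright rib along its middle, 40 mm long (x), 10 mm thick (y), up to 17 mm above the underside. Origin centre of the underside, x lengthwise, z up. About 35 g
- bead1: white ceramic bead, a 30 mm ball of 30 g, in the bowl. Origin at its centre
- bead2: white ceramic bead, a 30 mm ball of 30 g, in the bowl. Origin at its centre
- bead3: white ceramic bead, a 30 mm ball of 30 g, in the bowl. Origin at its centre
- bead4: white ceramic bead, a 30 mm ball of 30 g, in the bowl. Origin at its centre
- bead5: white ceramic bead, a 30 mm ball of 30 g, in the bowl. Origin at its centre
- bead6: white ceramic bead, a 30 mm ball of 30 g, in the bowl. Origin at its centre
- bead7: white ceramic bead, a 30 mm ball of 30 g, in the bowl. Origin at its centre
- bead8: white ceramic bead, a 30 mm ball of 30 g, in the bowl. Origin at its centre
- phone: black phone 140 x 70 x 10 mm lying on the bench, not to be moved
- tape: roll of tape lying flat, 68 mm across, 24 mm high, not to be moved
- driver: screwdriver lying on the bench, not to be moved

How it is judged:
On the way, in this order (a step that is already met when the one before it is completed fails the run):
1. the clamp is swung over onto the bowl's tongue and stays there, before any bracket goes in (value of joint clamp above 1.2 rad and contact force between the fingers and anything else below 0.1 N), for 0.3 s.
2. all the brackets that are present lie in the bowl, released, with the clamp shut (value of joint clamp above 1.2 rad and horizontal distance between each of bracket1, bracket2, bracket3, bracket4 and bowl below 0.095 m and z of bracket1 in the frame of bowl between 0 and 0.066 m and z of bracket2 in the frame of bowl between 0 and 0.066 m and z of bracket3 in the frame of bowl between 0 and 0.066 m and z of bracket4 in the frame of bowl between 0 and 0.066 m and contact force between the fingers and bracket1 below 0.1 N and contact force between the fingers and bracket2 below 0.1 N and contact force between the fingers and bracket3 below 0.1 N and contact force between the fingers and bracket4 below 0.1 N), for 0.2 s.
3. the stick's tip, down among the beads, passes the bowl's far side (+x of the bowl's frame, at least 22 mm off centre), clamp shut (z of stick in the frame of bowl below 0.032 m and horizontal distance between stick and bowl below 0.095 m and value of joint clamp above 1.2 rad and x of stick in the frame of bowl above 0.022 m and y of stick in the frame of bowl between -0.022 and 0.022 m).
4. the stick's tip, down among the beads, passes the bowl's near side (-x of the bowl's frame, at least 22 mm off centre), clamp shut (z of stick in the frame of bowl below 0.032 m and horizontal distance between stick and bowl below 0.095 m and value of joint clamp above 1.2 rad and x of stick in the frame of bowl below -0.022 m and y of stick in the frame of bowl between -0.022 and 0.022 m).
5. the stick's tip, down among the beads, passes the bowl's left side (+y of the bowl's frame, at least 22 mm off centre), clamp shut (z of stick in the frame of bowl below 0.032 m and horizontal distance between stick and bowl below 0.095 m and value of joint clamp above 1.2 rad and y of stick in the frame of bowl above 0.022 m and x of stick in the frame of bowl between -0.022 and 0.022 m).
6. the stick's tip, down among the beads, passes the bowl's right side (-y of the bowl's frame, at least 22 mm off centre), clamp shut (z of stick in the frame of bowl below 0.032 m and horizontal distance between stick and bowl below 0.095 m and value of joint clamp above 1.2 rad and y of stick in the frame of bowl below -0.022 m and x of stick in the frame of bowl between -0.022 and 0.022 m).
7. the stick's tip, down among the beads, passes the bowl's far side (+x of the bowl's frame, at least 22 mm off centre), clamp shut (all of step 3).
8. the stick's tip, down among the beads, passes the bowl's near side (-x of the bowl's frame, at least 22 mm off centre), clamp shut, and the beads have been shifted about (all of step 4 and distance of any of bead1, bead3, bead5, bead7 from where it was at the start of the episode above 0.012 m and distance of any of bead2, bead4, bead6, bead8 from where it was at the start of the episode above 0.012 m).
9. the stick hangs in its stand again, let go, while the clamp is still shut (horizontal distance between stick and stand below 0.014 m and z of stick in the frame of stand between 0.008 and 0.022 m and angle between stick's own z axis and vertical below 0.08 rad and value of joint clamp above 1.2 rad and contact force between the fingers and stick below 0.1 N), for 0.3 s.
At the end, for the whole second after the job is handed in: All brackets and eight beads are in the bowl (within 95 mm of its axis, below 66 mm above its underside); the stick hangs in its stand, within 14 mm of its axis and 0.08 rad of upright; clamp open (under 0.2 rad); bowl flat in place within 12 mm; all at rest, let go (horizontal distance between each of bracket1, bracket2, bracket3, bracket4, bead1, bead2, bead3, bead4, bead5, bead6, bead7, bead8 and bowl below 0.095 m and z of bracket1 in the frame of bowl between 0 and 0.066 m and z of bracket2 in the frame of bowl between 0 and 0.066 m and z of bracket3 in the frame of bowl between 0 and 0.066 m and z of bracket4 in the frame of bowl between 0 and 0.066 m and z of bead1 in the frame of bowl between 0 and 0.066 m and z of bead2 in the frame of bowl between 0 and 0.066 m and z of bead3 in the frame of bowl between 0 and 0.066 m and z of bead4 in the frame of bowl between 0 and 0.066 m and z of bead5 in the frame of bowl between 0 and 0.066 m and z of bead6 in the frame of bowl between 0 and 0.066 m and z of bead7 in the frame of bowl between 0 and 0.066 m and z of bead8 in the frame of bowl between 0 and 0.066 m and horizontal distance between stick and stand below 0.014 m and z of stick in the frame of stand between 0.008 and 0.022 m and angle between stick's own z axis and vertical below 0.08 rad and value of joint clamp below 0.2 rad and horizontal distance between bowl and fixture below 0.012 m and z of bowl in the frame of fixture below 0.018 m and angle between bowl's own z axis and vertical below 0.06 rad and linear speed of each of bracket1, bracket2, bracket3, bracket4, bowl, stick below 0.05 m/s); the robot touches nothing.
It fails at once if the phone is shoved more than 40 mm (distance of phone from where it was at the start of the episode above 0.04 m).
It fails at once if the tape is shoved more than 40 mm (distance of tape from where it was at the start of the episode above 0.04 m).
It fails at once if the driver is shoved more than 40 mm (distance of driver from where it was at the start of the episode above 0.04 m).
Of bracket1, bracket2, bracket3, bracket4 only 2 to 4 are there at a start; the rules pass over those that are not, and their reading is None.
At some moment in a run one of bracket1, bracket2, bracket3, bracket4 may be knocked a few centimetres aside while the robot is not near it.
It also fails if it takes over 210 s, if anything falls off the work surface, if the arm or the gripper's body presses on something with over 40 N, if the wrist force passes 120 N, or if a joint passes its speed limit or range.

## Working session

There is one attempt and no reset: what is moved stays moved. The work goes in short steps, Python scripts to look and compute and a tool call to move; the robot and the scene stay as the last step left them, time stands still between calls to the robot, and variables do not carry over. Pictures are saved under pics/ and viewed, at most 14 in all, crops included, and the job is handed in when it is done.

Besides the shell and the picture viewer there is one more tool, called as a command line: name --argument value ..., lists and objects as JSON in quotes. drive_tool: Moves the arm, as the interface text tells. Its arguments: {"type":"object","properties":{"deltas":{"type":"array","items":{"type":"number"}}},"required":["deltas"]}

```bash
ls; mkdir -p pics; cat > h.py <<'E'
import numpy as np, cv2
from scipy.spatial.transform import Rotation as R
from station import ctrl
def cap(n):
    s=ctrl.get_state(); c=ctrl.capture(n)
    if n=="wrist":
        T=np.eye(4);T[:3,:3]=R.from_euler('xyz',s['tcp_rot']).as_matrix();T[:3,3]=s['ee_pos'];c['T']=T@c['hand_eye']
    else: c['T']=np.array(c['extrinsics'])
    z=c['range_z'];v,u=np.mgrid[:384,:512]
    p=np.stack([(u-c['cx'])/c['fx']*z,(v-c['cy'])/c['fy']*z,z],-1)
    c['P']=p@c['T'][:3,:3].T+c['T'][:3,3]; c['P'][z<=0]=np.nan
    return c
def save(c,n,box=None,k=1.5):
    f=c['frame'][:,:,::-1]
    if box: f=f[box[1]:box[3],box[0]:box[2]]
    cv2.imwrite('pics/'+n+'.png',cv2.resize(f,None,fx=k,fy=k,interpolation=cv2.INTER_CUBIC))
def st():
    s=ctrl.get_state();print({k:np.round(s[k],4).tolist() for k in('clock','ee_pos','tcp_rot','width','ft_force','qpos')})
E
python3 - <<'E'
from h import *
st();print(ctrl.tcp_to_tips)
for n in('scene','side'):
    c=cap(n);save(c,n);np.savez(n,P=c['P'],f=c['frame'],T=c['T']);print(c['T'].round(2).tolist(),c['fx'])
E
```

```text
pics
{'clock': 0.0, 'ee_pos': [0.6245, -0.0001, 0.2468], 'tcp_rot': [-3.14, 0.0001, 1.5708], 'width': 0.0878, 'ft_force': [0.0077, 0.5464, 0.073], 'qpos': [-0.0682, 0.4119, -0.0127, 1.597, 0.0056, 1.1343, -0.0822]}
0.025
[[-0.49, 0.59, -0.64, 1.17], [0.87, 0.34, -0.35, 0.33], [0.01, -0.73, -0.68, 0.73], [0.0, 0.0, 0.0, 1.0]] 405.3047672969904
[[-0.99, -0.11, 0.11, 0.4], [-0.16, 0.71, -0.69, 0.76], [0.0, -0.7, -0.71, 0.91], [0.0, 0.0, 0.0, 1.0]] 399.93837446335266
```

View pics/scene.png

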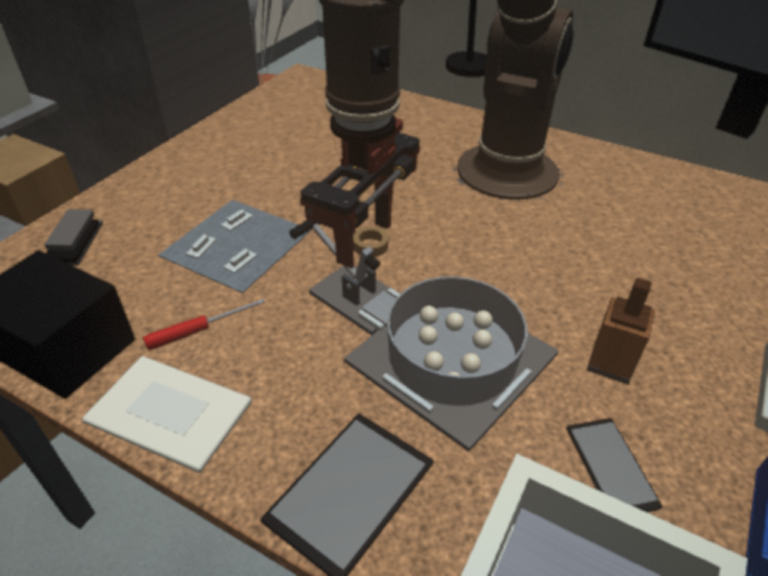

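View pics/side.png

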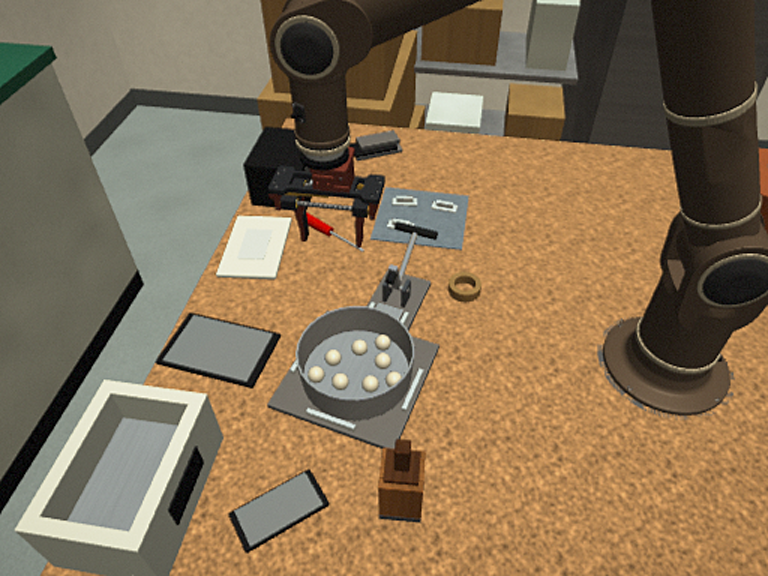

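Both views show three brackets on the mat, the clamp open with its bar over the mat's edge (side, about 415,230), the bowl at side (355,355), the stick in its stand at side (402,470), and the tape at side (464,288). Next I measure.

```bash
python3 - <<'E'
from h import *
for n in('side','scene'):
    d=np.load(n+'.npz');P=d['P'];f=d['f'].astype(int)
    print(n)
    if n=='side':
        uv=lambda u,v:(int(v/1.5),int(u/1.5))
        for nm,u,v in[('bar',400,226),('bar',432,236),('bar',412,230),('mat',445,225),('bench',500,400),('fixt',410,400),('grip',403,447),('should',385,460),('rimL',297,350),('tape',465,279),('drv',360,247)]:
            print(nm,P[uv(u,v)].round(3))
    X=P.reshape(-1,3);ok=~np.isnan(X[:,0]);X=X[ok];F=f.reshape(-1,3)[ok]
    # rim
    m=(abs(X[:,2]-0.082)<0.004)&(X[:,0]>.3)&(X[:,0]<.9)&(abs(X[:,1]-0.1)<.25)
    Y=X[m]
    # RANSAC-ish circle R .104
    from scipy.optimize import least_squares
    g=np.median(Y,0)[:2]
    r=least_squares(lambda c:np.hypot(*(Y[:,:2]-c).T)-0.102,g,loss='soft_l1',f_scale=.003);print('bowl',r.x,r.cost,m.sum(),g)
    c=r.x
    # stand top z .105 & shoulder top .115, grip top .17
    for z,nm in((.105,'standtop'),(.115,'shoulder'),(.170,'grip')):
        m=(abs(X[:,2]-z)<0.003)&(X[:,1]>c[1]+.12)&(X[:,0]<.8)&(X[:,0]>.3)
        Y=X[m][:,:2]
        if len(Y)>3:print(nm,m.sum(),Y.mean(0),cv2.minAreaRect(Y.astype(np.float32)*1000))
    # brackets
    v,u=np.mgrid[:384,:512]
    m=(P[...,2]>.0125)&(P[...,2]<.026)&(P[...,1]<-.15)&(P[...,0]>.3)&(P[...,0]<.75)
    k,l,s,ce=cv2.connectedComponentsWithStats(m.astype(np.uint8))
    for i in range(1,k):
        if s[i,4]>8:
            Y=P[l==i];print('br',s[i,4],ce[i].round(),Y.mean(0).round(4),Y[:,2].max().round(4),np.round(np.array(cv2.minAreaRect(Y[:,:2].astype(np.float32)*1000)[1])),cv2.minAreaRect(Y[:,:2].astype(np.float32)*1000)[2])
    m=(P[...,2]>.075)&(P[...,2]<.3)&(f.max(-1)<50)&(P[...,1]<0.05)&(P[...,0]>.3)&(P[...,0]<.65)&(P[...,2]<.14)
    k,l,s,ce=cv2.connectedComponentsWithStats(m.astype(np.uint8))
    for i in range(1,k):
        if s[i,4]>20:
            Y=P[l==i];print('bar?',s[i,4],ce[i].round(),Y.mean(0).round(4),Y.min(0).round(3),Y.max(0).round(3))
E
```

```text
side
bar [ 0.53  -0.181  0.117]
bar [ 0.459 -0.162  0.115]
bar [ 0.504 -0.174  0.114]
mat [ 0.444 -0.331  0.004]
bench [0.301 0.131 0.002]
fixt [0.459 0.168 0.021]
grip [0.449 0.345 0.17 ]
should [0.476 0.333 0.107]
rimL [0.662 0.14  0.084]
tape [ 0.383 -0.154  0.01 ]
drv [ 0.625 -0.233 -0.   ]
bowl [0.56497138 0.12373493] 0.0694200881562903 566 [0.58437206 0.16140288]
standtop 408 [0.55162159 0.37695927] ((607.210693359375, 400.9490661621094), (239.64208984375, 382.4194641113281), 89.98284912109375)
shoulder 474 [0.55310491 0.37267683] ((611.3458251953125, 401.9715576171875), (239.55322265625, 374.8576965332031), 89.60942077636719)
grip 102 [0.44870217 0.34445357] ((448.98211669921875, 343.6581726074219), (20.65839958190918, 20.715667724609375), 8.081286430358887)
br 138 [324.   3.] [ 0.4075 -1.6421  0.017 ] 0.0251 [153. 101.] 8.575048446655273
br 29 [252.  46.] [ 0.723  -1.0479  0.0198] 0.0252 [69. 35.] 52.20366287231445
br 129 [249. 100.] [ 0.6568 -0.5915  0.0212] 0.0259 [137.  61.] 12.514780044555664
br 34 [269. 132.] [ 0.55   -0.3986  0.0193] 0.0234 [36. 21.] 8.381354331970215
b
[... 963 characters left out ...]
47522354125977), 11.154369354248047)
br 49 [157. 144.] [ 0.4548 -0.3953  0.0178] 0.0226 [40. 14.] 0.22308428585529327
br 287 [ 51. 163.] [ 0.6748 -0.5858  0.0218] 0.0259 [ 64. 125.] 89.52079010009766
br 40 [239. 155.] [ 0.3855 -0.1546  0.0221] 0.0255 [47. 11.] 0.78134685754776
br 50 [133. 161.] [ 0.5537 -0.4     0.0176] 0.0219 [41. 11.] 8.475848197937012
br 60 [159. 171.] [ 0.5503 -0.31    0.0182] 0.023 [13. 39.] 85.29084014892578
br 271 [136. 214.] [ 0.7066 -0.2535  0.019 ] 0.0256 [ 24. 156.] 58.11155700683594
bar? 80 [201. 152.] [ 0.5253 -0.1801  0.1139] [ 0.499 -0.19   0.105] [ 0.544 -0.174  0.12 ]
bar? 53 [247. 175.] [ 0.5342 -0.043   0.1053] [ 0.526 -0.054  0.093] [ 0.54  -0.033  0.112]
```

```bash
python3 - <<'E'
from h import *
from scipy.optimize import least_squares
for n in('side','scene'):
    d=np.load(n+'.npz');P=d['P'];f=d['f'].astype(int)
    X=P.reshape(-1,3);c=np.array([.566,.1235])
    r=np.hypot(X[:,0]-c[0],X[:,1]-c[1])
    with np.errstate(invalid='ignore'):
        m=(X[:,2]>.077)&(X[:,2]<.088)&(r>.085)&(r<.12)
    Y=X[m]
    q=least_squares(lambda c:np.hypot(*(Y[:,:2]-c[:2]).T)-c[2],[*c,.102],loss='soft_l1',f_scale=.002);print(n,'bowl',q.x.round(4),np.median(Y[:,2]))
    F=f.reshape(-1,3)
    m=(X[:,2]>.006)&(X[:,2]<.018)&(r>.104)&(r<.175)&(np.ptp(F,axis=1)<25)&(X[:,1]>-.02)
    Y=X[m][:,:2];print(m.sum(),cv2.minAreaRect(Y.astype(np.float32)*1000))
    m=(P[...,2]>.1)&(f.max(-1)<60)&(abs(P[...,0]-.49)<.06)&(P[...,2]<.13)&(abs(P[...,1]+.175)<.03)
    Y=P[m];Y=Y[Y[:,2]>.112];w,V=np.linalg.eigh(np.cov(Y[:,:2].T));print('bar',len(Y),Y.mean(0).round(4),Y[:,2].max(),np.degrees(np.arctan2(V[1,1],V[0,1])),Y[:,0].min(),Y[:,0].max())
    m=(X[:,2]>.160)&(X[:,2]<.18)&(abs(X[:,0]-.45)<.05)&(abs(X[:,1]-.343)<.05);Y=X[m];print('grip',Y.mean(0).round(4))
    m=(X[:,2]>.095)&(X[:,2]<.12)&(abs(X[:,0]-.45)<.06)&(abs(X[:,1]-.343)<.06);Y=X[m];print('stand',Y.mean(0).round(4),cv2.minAreaRect(Y[:,:2].astype(np.float32)*1000))
E
```

```text
side bowl [0.5634 0.1233 0.1014] 0.08209443590386578
1736 ((587.0802001953125, 100.34024047851562), (276.0558166503906, 296.6873474121094), 77.18246459960938)
bar 105 [ 0.4915 -0.173   0.1165] 0.12269204528310995 167.14544913005494 0.4512900589858276 0.5393194813213971
grip [0.4485 0.3455 0.1698]
stand [0.4478 0.3527 0.1108] ((448.69744873046875, 343.5004577636719), (64.32572174072266, 65.20914459228516), 4.19558048248291)
scene bowl [0.5666 0.1225 0.1013] 0.080741804073865
2333 ((599.6527709960938, 116.5766830444336), (275.14990234375, 281.81011962890625), 86.03313446044922)
bar 63 [ 0.5251 -0.1809  0.1157] 0.11976150123444873 164.34973718324855 0.5001566407031967 0.5434950257363546
grip [0.4552 0.3419 0.1677]
stand [0.464  0.3429 0.1088] ((452.97198486328125, 342.7105712890625), (64.8167953491211, 63.98550033569336), 3.9196488857269287)
```

drive_tool --deltas '[0,0,-25,-6,-3.4,0,5,0,0,-50,-12,-6.9,0,5,0,0,-76,-18.2,-10.35,0,5,0,0,-76,-18.2,-10.35,0,5,0,0,-76,-18.2,-10.35,0,5,0,0,-76,-18.2,-10.35,0,5,0,0,-76,-18.2,-10.35,0,5,0,0,-76,-18.2,-10.35,0,5,0,0,-76,-18.2,-10.35,0,5,0,0,-76,-18.2,-10.35,0,5,0,0,-76,-18.2,-10.35,0,5]'

```text
clock: 1.2
ee_pos: [0.5213, -0.1821, 0.2474]
tcp_rot: [3.141, -0.001, 2.893]
ft_force: [0.7, -1.0, -0.3]
width: 0.0503
gripper_force: 0.0
```

```bash
python3 - <<'E'
from h import *
st()
c=cap('wrist');save(c,'w1');P=c['P'];f=c['frame'].astype(int)
np.savez('w1',P=P,f=c['frame'])
m=(P[...,2]>.10)&(P[...,2]<.13)&(f.max(-1)<60);Y=P[m];
if len(Y)>20:
    w,V=np.linalg.eigh(np.cov(Y[:,:2].T));print('bar',len(Y),Y.mean(0).round(4),Y.min(0).round(3),Y.max(0).round(3),np.degrees(np.arctan2(V[1,1],V[0,1])),cv2.minAreaRect(Y[:,:2].astype(np.float32)*1000))
m=(P[...,2]>.0125)&(P[...,2]<.026)&(P[...,1]<-.22)&(P[...,0]>.38)&(P[...,0]<.65)
k,l,s,ce=cv2.connectedComponentsWithStats(m.astype(np.uint8))
for i in range(1,k):
  if s[i,4]>40:
    Y=P[l==i];print('br',s[i,4],ce[i].round(),Y.mean(0).round(4),Y[:,2].max().round(4),cv2.minAreaRect(Y[:,:2].astype(np.float32)*1000))
E
```

```text
{'clock': 1.2, 'ee_pos': [0.5213, -0.1821, 0.2474], 'tcp_rot': [3.1415, -0.0005, 2.8929], 'width': 0.0503, 'ft_force': [0.6576, -0.9841, -0.2838], 'qpos': [0.3937, 0.2972, -0.1808, 1.7659, 0.0594, 1.0844, 1.5149]}
bar 2315 [ 0.4984 -0.1637  0.1153] [ 0.452 -0.198  0.101] [ 0.541 -0.033  0.12 ] 76.97893050558119 ((512.4893798828125, -111.2441635131836), (158.93565368652344, 89.1196517944336), 77.3384780883789)
br 433 [ 56. 150.] [ 0.4525 -0.3966  0.0187] 0.0219 ((452.76348876953125, -398.00128173828125), (11.576964378356934, 39.98440933227539), 82.81864166259766)
br 332 [154. 208.] [ 0.5463 -0.3116  0.0191] 0.0222 ((547.34619140625, -312.8629150390625), (10.764264106750488, 40.58769226074219), 85.61199188232422)
br 359 [ 86. 228.] [ 0.5498 -0.4015  0.0186] 0.0224 ((550.4523315429688, -402.6346740722656), (39.81443786621094, 11.14401626586914), 6.778977870941162)
br 44 [246. 261.] [ 0.6439 -0.2237  0.0155] 0.0174 ((643.6748657226562, -222.7670135498047), (5.605885028839111, 17.21103286743164), 60.041255950927734)
```

View pics/w1.png

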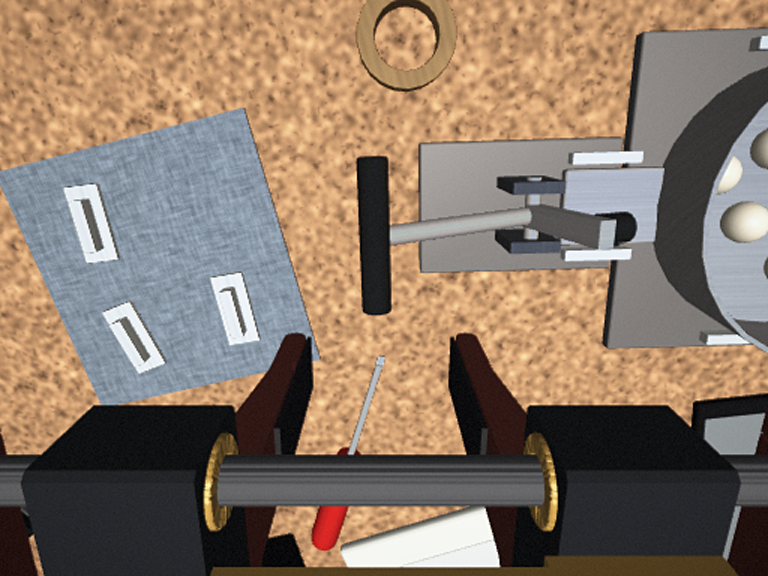

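The picture shows three brackets on the mat at (90,222), (235,308) and (133,337). The clamp's bar at (372,235) is centred between the open fingers. Next I go down astride the bar.

drive_tool --deltas '[0,0,0,0,0,4,5,0,0,0,0,0,8,5,0,0,0,0,0,12,5,0,0,0,0,0,13.8,5,0,0,0,0,0,13.8,3,0,0,0,0,0,13.8,3]'

```text
clock: 1.85
ee_pos: [0.5219, -0.182, 0.1101]
tcp_rot: [-3.142, 0.0, 2.896]
ft_force: [0.8, 0.1, 0.6]
width: 0.0374
gripper_force: 0.0
```

drive_tool --deltas '[0,0,0,0,0.6,0,3,0,0,0,0,1.8,-1.8,3,0,0,0,0,3.4,-3.3,3,0,0,0,0,4.3,-4,3,0,0,0,0,5.2,-4.6,3,0,0,0,0,6.2,-5.1,3,0,0,0,0,7.2,-5.5,3,0,0,0,0,8.2,-5.8,3,0,0,0,0,9.3,-6.1,3,0,0,0,0,10,-6.2,3,0,0,0,0,10.8,-6.2,3,0,0,0,0,11.6,-6.2,3,0,0,0,0,12.5,-6.2,3,0,0,0,0,13,-6.1,3,0,0,0,0,13.6,-6,3,0,0,0,0,14.2,-5.9,3,0,0,0,0,14.2,-5.9,3,0,0,0,0,14.0,-5.9,3,0,0,0,0,14.0,-5.9,5,0,0,0,0,14.0,-5.9,6]'

```text
clock: 3.85
ee_pos: [0.5553, -0.0465, 0.1687]
tcp_rot: [3.141, 0.0, 2.897]
ft_force: [-0.3, 0.7, 0.2]
width: 0.0424
gripper_force: 0.0
```

```bash
python3 - <<'E'
from h import *
st();c=cap('side');save(c,'s2',(150,60,400,280),2.5)
E
```

```text
{'clock': 3.85, 'ee_pos': [0.5553, -0.0465, 0.1687], 'tcp_rot': [3.1415, 0.0001, 2.8966], 'width': 0.0424, 'ft_force': [-0.2654, 0.6563, 0.2156], 'qpos': [0.1649, 0.3903, -0.2152, 1.8392, 0.102, 0.9226, 1.2295]}
```

View pics/s2.png

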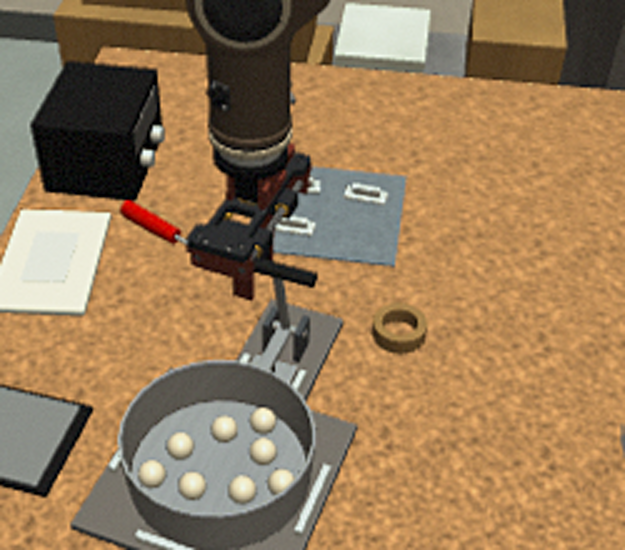

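The clamp has swung over, with its foot on the tongue and the bar between the open fingers (crop about 290,270). I lift off and look at the mat from nearby.

drive_tool --deltas '[0,0,0,0,0,-3,6,0,0,0,0,0,-7,6,0,0,0,0,0,-12,6,0,0,0,0,0,-12,6,0,0,0,0,0,-12,5,0,0,0,0,0,-12,5,0,0,0,-1.5,-5,-12,5,0,0,0,-3,-10,-12,5,0,0,0,-4.5,-15,-12,5,0,0,0,-5,-20,-12,5,0,0,0,-5.6,-24.7,-12,5,0,0,0,-5.6,-24.7,-12,5,0,0,0,-5.6,-24.7,-12,5]'

```text
clock: 5.2
ee_pos: [0.5486, -0.301, 0.2865]
tcp_rot: [3.141, -0.003, 2.894]
ft_force: [-0.3, 0.5, -0.4]
width: 0.0499
gripper_force: 0.0
```

```bash
cat > br.py <<'E'
from h import *
def brackets(c,show=True):
    P=c['P'];f=c['frame'].astype(int);out=[]
    with np.errstate(invalid='ignore'):
        m=(P[...,2]>.0145)&(P[...,2]<.03)&(P[...,1]<-.23)&(P[...,0]>.36)&(P[...,0]<.64)
    k,l,s,ce=cv2.connectedComponentsWithStats(m.astype(np.uint8))
    for i in range(1,k):
        if s[i,4]>40:
            Y=P[l==i];r=cv2.minAreaRect(Y[:,:2].astype(np.float32)*1000)
            b=cv2.boxPoints(r);e=max([b[1]-b[0],b[2]-b[1]],key=np.linalg.norm);a=np.degrees(np.arctan2(e[1],e[0]));a=(a+90)%180-90
            w,V=np.linalg.eigh(np.cov(Y[:,:2].T));a2=(np.degrees(np.arctan2(V[1,1],V[0,1]))+90)%180-90
            print('br n',s[i,4],'c',np.round(r[0],1),'size',np.round(r[1]),'ang',a.round(1),a2.round(1),'z',Y[:,2].max().round(4))
E
python3 - <<'E'
from br import *
st();c=cap('wrist');brackets(c)
c=cap('side');P=c['P'];f=c['frame'].astype(int)
m=(P[...,2]>.15)&(P[...,2]<.19)&(f.max(-1)<60)&(abs(P[...,0]-.53)<.07)&(abs(P[...,1]+.04)<.05);Y=P[m];print('bar',len(Y),Y.mean(0).round(4),Y.min(0),Y.max(0))
E
```

```text
{'clock': 5.2, 'ee_pos': [0.5486, -0.301, 0.2865], 'tcp_rot': [3.1412, -0.0034, 2.8936], 'width': 0.0499, 'ft_force': [-0.3373, 0.5025, -0.4485], 'qpos': [0.4971, 0.3899, -0.1007, 1.5356, 0.0408, 1.2216, 1.7126]}
br n 316 c [ 452.8 -398.4] size [11. 40.] ang -6.9 -6.6 z 0.022
br n 252 c [ 547.5 -312.9] size [10. 40.] ang -4.1 -4.3 z 0.022
br n 261 c [ 550.5 -402.9] size [40. 10.] ang 7.6 8.1 z 0.0218
br n 487 c [ 617.9 -609.7] size [56. 14.] ang 28.7 32.5 z 0.0299
bar 173 [ 0.5245 -0.0372  0.1735] [ 0.48146699 -0.0528942   0.15530916] [ 0.56873435 -0.02192184  0.18052392]
```

drive_tool --deltas '[0,0,-8,-0.2,-1.2,5,4,0,0,-10,-0.2,-1.2,10,4,0,0,-10,-0.2,-1.2,15,4,0,0,-10,-0.2,-1.2,20,4,0,0,-10,-0.2,-1.2,23,4,0,0,-10,-0.2,-1.2,24,4,0,0,-10,-0.2,-1.2,24,4,0,0,-10,-0.2,-1.2,24,4]'

```text
clock: 6.1
ee_pos: [0.5505, -0.3111, 0.0504]
tcp_rot: [-3.141, 0.002, 3.073]
ft_force: [0.7, -0.7, 0.8]
width: 0.0403
gripper_force: 0.0
```

```bash
python3 - <<'E'
from br import *
st();c=cap('wrist');brackets(c);save(c,'w2')
E
```

```text
{'clock': 6.1, 'ee_pos': [0.5505, -0.3111, 0.0504], 'tcp_rot': [-3.1411, 0.0023, 3.073], 'width': 0.0403, 'ft_force': [0.6598, -0.7166, 0.7602], 'qpos': [0.5215, 0.6423, -0.118, 1.7371, 0.1014, 0.7657, 1.856]}
br n 2225 c [ 452.7 -398.5] size [12. 40.] ang -6.7 -6.6 z 0.0222
br n 1178 c [ 547.  -312.9] size [10. 40.] ang -4.4 -4.6 z 0.0219
br n 1290 c [ 549.5 -403.3] size [38. 11.] ang 7.5 9.0 z 0.0216
br n 42 c [ 536.7 -336.3] size [7. 1.] ang 85.4 86.2 z 0.03
br n 44 c [ 540.3 -285.9] size [7. 1.] ang 88.9 87.2 z 0.03
br n 48 c [ 548.2 -331.9] size [ 1. 20.] ang -0.8 -2.7 z 0.0299
```

View pics/w2.png

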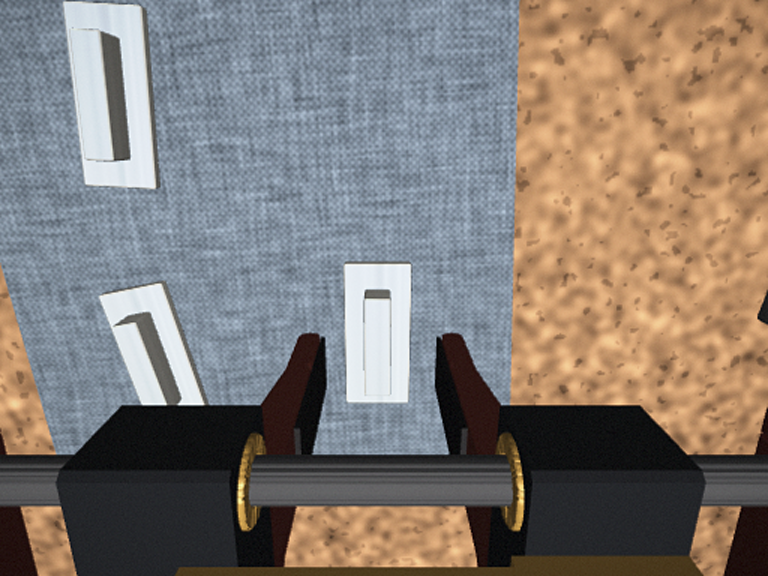

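The picture shows the bracket midway between the fingers (about 378,332) and parallel to them. I close on the rib and lift.

drive_tool --deltas '[0,0,0,0.3,0,0.7,4,0,0,0,0.3,0,1.4,4,0,0,0,0.3,0,1.4,4,0,0,0,0.3,0,1.4,0,0,0,0,0.3,0,1.4,0,0,0,0,0.3,0,1.4,0,0,0,0,0.3,0,1.4,0,0,0,0,0.3,0,1.4,0]'

```text
clock: 6.95
ee_pos: [0.5461, -0.3114, 0.0348]
tcp_rot: [-3.141, 0.0, 3.072]
ft_force: [0.7, -0.5, 0.7]
width: 0.0094
gripper_force: 30.0
```

drive_tool --deltas '[0,0,0,0,0,-2,0,0,0,0,0,0,-7,0,0,0,0,0,0,-12,0,0,0,0,0,0,-17,0,0,0,0,0,0,-22,0,0,0,0,0,0,-22,0]'

```text
clock: 7.55
ee_pos: [0.549, -0.3127, 0.2628]
tcp_rot: [-3.137, 0.012, 3.072]
ft_force: [0.8, -0.5, -0.5]
width: 0.0097
gripper_force: 30.0
```

```bash
python3 - <<'E'
from br import *
st();c=cap('side');P=c['P'];f=c['frame'].astype(int)
c0=np.array([.565,.123]);r=np.hypot(P[...,0]-c0[0],P[...,1]-c0[1])
m=(r<.094)&(P[...,2]>.036)&(P[...,2]<.056)&(f.min(-1)>100)
k,l,s,ce=cv2.connectedComponentsWithStats(m.astype(np.uint8))
for i in range(1,k):
    if s[i,4]>8:Y=P[l==i];print(s[i,4],(Y.mean(0)[:2]-c0).round(3),Y[:,2].max().round(3))
E
```

```text
{'clock': 7.55, 'ee_pos': [0.549, -0.3127, 0.2628], 'tcp_rot': [-3.1368, 0.0115, 3.0716], 'width': 0.0097, 'ft_force': [0.7583, -0.4561, -0.5351], 'qpos': [0.5372, 0.4095, -0.1334, 1.5638, 0.0584, 1.1597, 1.8928]}
71 [-0.041 -0.058] 0.052
77 [-0.    -0.039] 0.053
76 [ 0.043 -0.009] 0.052
78 [-0.048 -0.016] 0.051
83 [0.064 0.032] 0.05
73 [-0.072  0.021] 0.05
85 [0.019 0.041] 0.051
85 [-0.034  0.037] 0.052
```

drive_tool --deltas '[0,0,0,0.2,5,0,0,0,0,0,0.4,10,0,0,0,0,0,0.6,15,0,0,0,0,0,0.8,20,0,0,0,0,0,1.0,25,0,0,0,0,0,1.2,30,0,0,0,0,0,1.4,35,0,0,0,0,0,1.6,40,0,0,0,0,0,1.75,43.5,0,0,0,0,0,1.75,43.5,0,0,0,0,0,1.75,43.5,5,0,0,0,0,1.75,43.5,10,0,0,0,0,1.75,43.5,15,0,0,0,0,1.75,43.5,18,0,0,0,0,1.75,43.5,19.6,0,0,0,0,1.75,43.5,19.6,0,0,0,0,1.75,43.5,19.6,0]'

```text
clock: 9.3
ee_pos: [0.5581, 0.1228, 0.058]
tcp_rot: [-3.14, -0.002, 3.071]
ft_force: [0.1, 0.3, -0.3]
width: 0.0098
gripper_force: 32.9
```

drive_tool --deltas '[0,0,0,0,0,0,2,0,0,0,0,0,0,2,0,0,0,0,0,0,2.5,0,0,0,0,0,-2,2.5,0,0,0,0,0,-5,4,0,0,0,0,0,-10,4,0,0,0,0,0,-15,4,0,0,0,0,0,-20,4,0,0,0,0,0,-20,4,0,0,0,0,0,-20,4]'

```text
clock: 10.3
ee_pos: [0.5594, 0.1239, 0.2604]
tcp_rot: [3.141, 0.004, 3.072]
ft_force: [-0.5, -0.2, -0.8]
width: 0.0398
gripper_force: 0.0
```

drive_tool --deltas '[0,0,0,-0.3,-5,-1,4,0,0,0,-0.6,-10,-1,4,0,0,0,-0.9,-15,-1,4,0,0,0,-1.2,-20,-1,4,0,0,0,-1.5,-25,-1,4,0,0,0,-1.7,-30,-1,4,0,0,0,-2,-35,-1,4,0,0,0,-2,-40,-1,4,0,0,0,-2,-45,-1,4,0,0,0,-2,-47,-1,4,0,0,0,-2,-47,-1,4,0,0,0,-2,-47,-1,4]'

```text
clock: 11.5
ee_pos: [0.5455, -0.3458, 0.2667]
tcp_rot: [3.14, -0.003, 3.071]
ft_force: [0.6, 0.8, -0.6]
width: 0.0403
gripper_force: 0.0
```

```bash
python3 - <<'E'
from br import *
st();c=cap('wrist');brackets(c)
c=cap('side');save(c,'s3',(170,160,320,300),4)
E
```

```text
{'clock': 11.5, 'ee_pos': [0.5455, -0.3458, 0.2667], 'tcp_rot': [3.1397, -0.0026, 3.0713], 'width': 0.0403, 'ft_force': [0.5659, 0.7552, -0.6485], 'qpos': [0.5736, 0.4392, -0.119, 1.5085, 0.0534, 1.2002, 1.9467]}
br n 369 c [ 452.6 -398.3] size [10. 40.] ang -6.8 -6.9 z 0.0219
br n 290 c [ 550.5 -403.2] size [40. 10.] ang 8.0 7.9 z 0.0218
br n 578 c [ 618.2 -609.5] size [55. 14.] ang 28.0 32.1 z 0.03
```

View pics/s3.png

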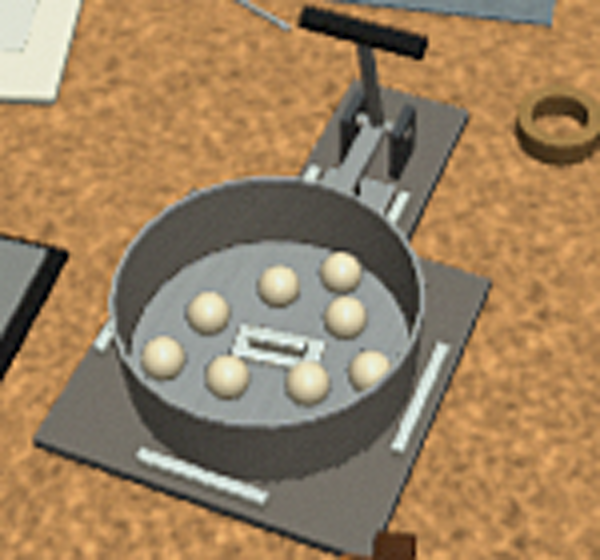

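The bowl crop shows the first bracket lying flat at the bowl's centre (278,345) with the beads around it, and the clamp shut. On to the second bracket.

drive_tool --deltas '[0,0,-8,-0.9,-4,3,4,0,0,-12,-0.9,-5.7,8,4,0,0,-12,-0.9,-5.7,13,4,0,0,-12,-0.9,-5.7,18,4,0,0,-12,-0.9,-5.7,21,4,0,0,-12,-0.9,-5.7,22,4,0,0,-12,-0.9,-5.7,22,4,0,0,-12,-0.9,-5.7,22,4]'

```text
clock: 12.4
ee_pos: [0.5526, -0.4038, 0.0507]
tcp_rot: [-3.14, 0.002, -3.001]
ft_force: [-0.1, -0.3, 0.3]
width: 0.0396
gripper_force: 0.0
```

```bash
python3 - <<'E'
from br import *
st();c=cap('wrist');brackets(c)
E
```

```text
{'clock': 12.4, 'ee_pos': [0.5526, -0.4038, 0.0507], 'tcp_rot': [-3.14, 0.0022, -3.001], 'width': 0.0396, 'ft_force': [-0.0552, -0.3262, 0.2598], 'qpos': [0.6476, 0.7129, -0.1316, 1.5938, 0.1153, 0.8397, 2.1823]}
br n 1916 c [ 452.6 -398.6] size [10. 40.] ang -6.9 -7.0 z 0.0221
br n 1170 c [ 550.4 -403.2] size [40. 10.] ang 7.8 7.6 z 0.0216
br n 41 c [ 537.1 -381.2] size [1. 7.] ang -81.6 -82.0 z 0.03
br n 44 c [ 554.4 -425.1] size [19.  1.] ang 8.5 9.5 z 0.0299
```

drive_tool --deltas '[0,0,0,0.1,0,0.7,4,0,0,0,0.1,0,1.5,4,0,0,0,0.1,0,1.5,4,0,0,0,0.1,0,1.5,0,0,0,0,0.1,0,1.5,0,0,0,0,0.1,0,1.5,0,0,0,0,0.1,0,1.5,0,0,0,0,0.1,0,-0.5,0,0,0,0,0.1,0,-5.5,0,0,0,0,0.1,0,-10.5,0,0,0,0,0.1,0,-15.5,0,0,0,0,0.1,0,-20.5,0,0,0,0,0.1,0,-20.5,0,0,0,0,0.1,0,-20.5,0]'

```text
clock: 13.85
ee_pos: [0.5505, -0.4043, 0.2553]
tcp_rot: [-3.139, 0.002, -3.002]
ft_force: [-0.2, -0.7, -0.3]
width: 0.0094
gripper_force: 30.0
```

drive_tool --deltas '[0,0,0,-0.8,5,0,0,0,0,0,-1.6,10,0,0,0,0,0,-2.4,15,0,0,0,0,0,-3.2,20,0,0,0,0,0,-4,25,0,0,0,0,0,-4.8,30,0,0,0,0,0,-5.6,35,0,0,0,0,0,-6.4,40,0,0,0,0,0,-7.2,45,0,0,0,0,0,-8,50,0,0,0,0,0,-8.8,55,0,0,0,0,0,-9.2,58.6,0,0,0,0,0,-9.2,58.6,0,0,0,0,0,-9.2,58.6,5,0,0,0,0,-9.2,58.6,10,0,0,0,0,-9.2,58.6,13,0,0,0,0,-9.2,58.6,13,0,0,0,0,-9.2,58.6,13,0]'

```text
clock: 15.65
ee_pos: [0.5592, 0.1885, 0.1231]
tcp_rot: [-3.141, -0.002, -3.002]
ft_force: [0.2, -0.2, 0.2]
width: 0.0096
gripper_force: 30.0
```

Now down 5.8 cm, a small release, and back up over the mat.

drive_tool --deltas '[0,0,0,0,0,3,0,0,0,0,0,0,5,0,0,0,0,0,0,5.8,0,0,0,0,0,0,5.8,0,0,0,0,0,0,5.8,1.6,0,0,0,0,0,5.8,1.6,0,0,0,0,0,5.8,1.8,0,0,0,0,0,4,1.8,0,0,0,0,0,0,1.8,0,0,0,0,0,-5,3,0,0,0,0,0,-10,4,0,0,0,0,0,-14,4,0,0,0,0,0,-14,4]'

```text
clock: 16.95
ee_pos: [0.5621, 0.1904, 0.2708]
tcp_rot: [3.139, 0.011, -3.002]
ft_force: [-0.0, 0.1, 0.1]
width: 0.0395
gripper_force: 0.0
```

```bash
python3 - <<'E'
from br import *
st();c=cap('side');save(c,'s4',(170,160,320,300),4)
E
```

```text
{'clock': 16.95, 'ee_pos': [0.5621, 0.1904, 0.2708], 'tcp_rot': [3.1395, 0.0109, -3.0021], 'width': 0.0395, 'ft_force': [-0.04, 0.1053, 0.0618], 'qpos': [-0.1229, 0.3612, -0.3773, 1.6359, 0.1442, 1.1607, 1.1761]}
```

View pics/s4.png

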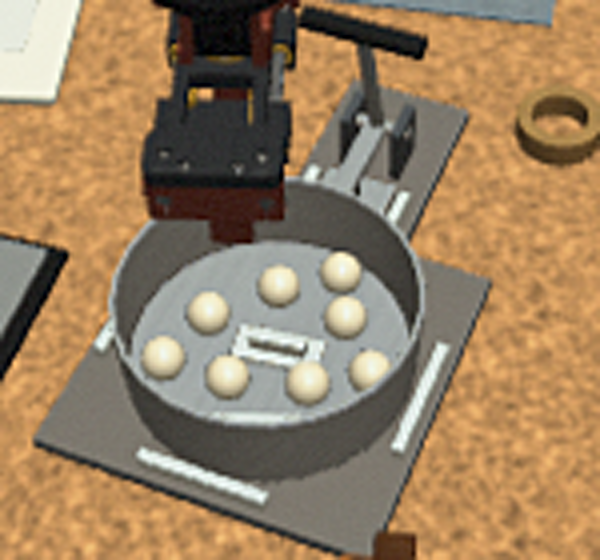

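The second bracket lies flat by the near wall (255,418). Going to the third.

drive_tool --deltas '[0,0,0,1.6,-5,0,4,0,0,0,3.2,-10,0,4,0,0,5,4.8,-15,0,4,0,0,10,6.4,-20,0,4,0,0,15,8,-25,0,4,0,0,15,9.6,-30,0,4,0,0,15,11.4,-35,0,4,0,0,15,13,-40,0,4,0,0,15,14.8,-45,0,4,0,0,15,16.5,-50,0,4,0,0,15,18,-54,0,4,0,0,15,18.8,-56.8,2,4,0,0,15,18.8,-56.8,7,4,0,0,15,18.8,-56.8,12,4,0,0,15,18.8,-56.8,17,4,0,0,15,18.8,-56.8,20,4,0,0,15,18.8,-56.8,22,4,0,0,15,18.8,-56.8,22,4,0,0,15,18.8,-56.8,22,4]'

```text
clock: 18.9
ee_pos: [0.4521, -0.3992, 0.0432]
tcp_rot: [3.141, -0.001, 3.019]
ft_force: [-0.1, -0.3, 0.1]
width: 0.0397
gripper_force: 0.0
```

```bash
python3 - <<'E'
from br import *
st();c=cap('wrist');brackets(c)
E
```

```text
{'clock': 18.9, 'ee_pos': [0.4521, -0.3992, 0.0432], 'tcp_rot': [3.1408, -0.0013, 3.0195], 'width': 0.0397, 'ft_force': [-0.135, -0.2696, 0.0582], 'qpos': [0.6751, 0.6133, -0.0439, 1.8169, 0.0386, 0.7137, 2.0587]}
br n 1244 c [ 452.3 -398.7] size [10. 41.] ang -6.6 -6.8 z 0.0219
br n 254 c [ 446.7 -420.6] size [23.  8.] ang 15.3 10.7 z 0.03
br n 255 c [ 451.6 -379. ] size [ 8. 23.] ang -29.7 -24.8 z 0.0299
```

drive_tool --deltas '[0,0,0,0,0,0.7,4,0,0,0,0,0,0.7,4,0,0,0,0,0,0.7,0,0,0,0,0,0,0.7,0,0,0,0,0,0,0.7,0,0,0,0,0,0,0.7,0,0,0,0,0,0,-1,0,0,0,0,0,0,-6,0,0,0,0,0,0,-11,0,0,0,0,0,0,-16,0,0,0,0,0,0,-21,0,0,0,0,0,0,-21,0,0,0,0,0,0,-21,0]'

```text
clock: 20.25
ee_pos: [0.4528, -0.3999, 0.255]
tcp_rot: [-3.14, 0.003, 3.019]
ft_force: [0.2, 0.7, -1.6]
width: 0.01
gripper_force: 30.0
```

drive_tool --deltas '[0,0,-4,-0.9,5,0,0,0,0,-8,-1.8,10,0,0,0,0,-12,-2.8,15,0,0,0,0,-18,-3.8,20,0,0,0,0,-24,-4.8,25,0,0,0,0,-30,-5.7,30,0,0,0,0,-36,-6.7,35,0,0,0,0,-42,-7.6,40,0,0,0,0,-42,-8.6,45,0,0,0,0,-42,-9.2,48.2,0,0,0,0,-42,-9.2,48.2,0,0,0,0,-42,-9.2,48.2,5,0,0,0,-42,-9.2,48.2,10,0,0,0,-42,-9.2,48.2,13,0,0,0,-42,-9.2,48.2,13,0,0,0,-42,-9.2,48.2,13,0]'

```text
clock: 21.85
ee_pos: [0.602, 0.0672, 0.123]
tcp_rot: [3.14, -0.002, -2.531]
ft_force: [1.0, 0.3, 0.2]
width: 0.0099
gripper_force: 30.0
```

drive_tool --deltas '[0,0,0,0,0,3,0,0,0,0,0,0,5,0,0,0,0,0,0,5.9,0,0,0,0,0,0,5.9,0,0,0,0,0,0,5.9,1.6,0,0,0,0,0,5.9,1.6,0,0,0,0,0,5.9,1.8,0,0,0,0,0,4,1.8,0,0,0,0,0,0,1.8,0,0,0,0,0,-5,3,0,0,0,0,0,-10,5,0,0,0,0,0,-15,5,0,0,0,0,0,-17,5,0,0,0,0,0,-17,5]'

```text
clock: 23.25
ee_pos: [0.6041, 0.0681, 0.2985]
tcp_rot: [-3.138, 0.007, -2.531]
ft_force: [0.3, 0.5, -0.4]
width: 0.0492
gripper_force: 0.0
```

```bash
python3 - <<'E'
from br import *
st();c=cap('scene');save(c,'c5',(220,170,390,300),4)
c=cap('wrist');np.savez('w5',P=c['P'],f=c['frame'])
E
```

```text
{'clock': 23.25, 'ee_pos': [0.6041, 0.0681, 0.2985], 'tcp_rot': [-3.1378, 0.0068, -2.5308], 'width': 0.0492, 'ft_force': [0.3493, 0.4784, -0.4238], 'qpos': [0.0855, 0.3687, -0.3756, 1.5588, 0.1419, 1.2331, 1.8684]}
```

View pics/c5.png

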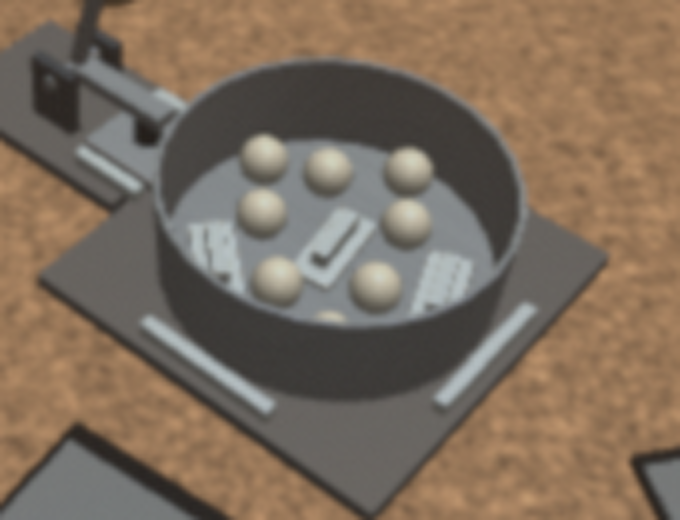

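All three brackets lie in the bowl (crop 215,255; 335,245; 440,285). Next I look at the stick.

drive_tool --deltas '[0,0,8,-1.8,4.5,0,5,0,0,16,-3.5,9,0,5,0,0,24,-5.2,14,0,5,0,0,31,-7,19,0,5,0,0,31,-8.8,24,0,5,0,0,31,-9.7,26.8,0,5,0,0,31,-9.7,26.8,0,5,0,0,31,-9.7,26.8,0,5]'

```text
clock: 24.15
ee_pos: [0.5272, 0.3433, 0.2916]
tcp_rot: [-3.14, -0.003, -3.069]
ft_force: [0.1, -1.2, -1.4]
width: 0.0498
gripper_force: 0.0
```

```bash
python3 - <<'E'
from br import *
st();c=cap('wrist');P=c['P'];np.savez('w6',P=P,f=c['frame'])
X=P.reshape(-1,3)
near=(abs(X[:,0]-.45)<.06)&(abs(X[:,1]-.343)<.06)
for a,b,n in((.16,.18,'grip'),(.111,.12,'shoulder'),(.1,.1095,'stand')):
    Y=X[near&(X[:,2]>a)&(X[:,2]<b)]
    if len(Y)>10:print(n,len(Y),Y.mean(0).round(4),cv2.minAreaRect(Y[:,:2].astype(np.float32)*1000),np.percentile(Y[:,2],[5,50,95]).round(4))
c0=np.array([.565,.123]);r=np.hypot(X[:,0]-c0[0],X[:,1]-c0[1])
Y=X[(r<.112)&(r>.09)&(X[:,2]>.078)&(X[:,2]<.09)]
from scipy.optimize import least_squares
for n in('w6','w5'):
    X=np.load(n+'.npz')['P'].reshape(-1,3);r=np.hypot(X[:,0]-c0[0],X[:,1]-c0[1])
    Y=X[(r<.112)&(r>.09)&(X[:,2]>.078)&(X[:,2]<.09)]
    if len(Y)>20:print(n,len(Y),least_squares(lambda c:np.hypot(*(Y[:,:2]-c[:2]).T)-.102,c0,loss='soft_l1',f_scale=.002).x,np.median(Y[:,2]))
E
```

```text
{'clock': 24.15, 'ee_pos': [0.5272, 0.3433, 0.2916], 'tcp_rot': [-3.1399, -0.0028, -3.0693], 'width': 0.0498, 'ft_force': [0.1295, -1.1627, -1.4355], 'qpos': [-0.3938, 0.4166, -0.3669, 1.5055, 0.1531, 1.2512, 0.8624]}
grip 793 [0.4501 0.3413 0.1696] ((450.174560546875, 341.3888854980469), (20.823902130126953, 21.025970458984375), 4.287505149841309) [0.1679 0.1696 0.1709]
shoulder 2174 [0.4493 0.3407 0.1148] ((450.2026062011719, 341.4457702636719), (49.82109451293945, 49.875667572021484), 2.6947824954986572) [0.1134 0.1148 0.1161]
stand 1611 [0.4479 0.3424 0.1048] ((449.9057922363281, 341.68731689453125), (63.93967056274414, 63.74509811401367), 3.3718745708465576) [0.1034 0.1048 0.1061]
w6 1709 [0.56414527 0.12124858] 0.08157434798101104
w5 2394 [0.56500494 0.12059185] 0.08157065510844194
```

drive_tool --deltas '[0,0,0,4,0.2,0,5,0,0,0,7.7,0.35,0,5,0,0,0,7.7,0.35,0,5,0,0,0,7.7,0.35,5,5,0,0,0,7.7,0.35,9,5,0,0,0,7.7,0.35,12,5,0,0,0,7.7,0.35,14,5,0,0,0,7.7,0.35,14,5,0,0,0,7.7,0.35,14,5]'

```text
clock: 25.1
ee_pos: [0.4523, 0.3398, 0.1537]
tcp_rot: [-3.141, -0.0, -3.074]
ft_force: [-0.5, -0.3, 1.3]
width: 0.0497
gripper_force: 0.0
```

drive_tool --deltas '[0,0,0,0.2,0.15,0.3,5,0,0,0,0.2,0.15,0.3,5,0,0,0,0.2,0.15,0.3,1,0,0,0,0.2,0.15,0.3,1,0,0,0,0.2,0.15,0.3,1,0,0,0,0.2,0.15,0.3,1,0,0,0,0.2,0.15,0.3,1]'

```text
clock: 25.8
ee_pos: [0.4492, 0.3423, 0.1508]
tcp_rot: [3.142, 0.0, -3.072]
ft_force: [-0.3, -0.9, 1.7]
width: 0.0219
gripper_force: 30.0
```

drive_tool --deltas '[0,0,0,0,0,-2,1,0,0,0,0,0,-5,1,0,0,0,0,0,-9,1,0,0,0,0,0,-12.5,1,0,0,0,0,0,-12.5,1,0,0,0,-3,-4,-12.5,1,0,0,0,-6,-8,-12.5,1,0,0,0,-9,-12,-12.5,1,0,0,0,-12,-17,-12.5,1,0,0,0,-14.2,-21.1,-12.5,1,0,0,0,-14.2,-21.1,-12.5,1,0,0,0,-14.2,-21.1,-12.5,1,0,0,0,-14.2,-21.1,-12.5,1]'

```text
clock: 27.1
ee_pos: [0.6045, 0.1432, 0.2748]
tcp_rot: [3.141, -0.002, -3.07]
ft_force: [-0.3, 0.8, -1.2]
width: 0.0217
gripper_force: 30.0
```

```bash
python3 - <<'E'
from br import *
st();s=ctrl.get_state()
c=cap('side');save(c,'s7',(150,90,350,270),4)
Rm=R.from_euler('xyz',s['tcp_rot']).as_matrix()
cc=np.array([.565,.1215]);p=np.array(s['ee_pos']);t=cc+.045*np.array([np.cos(np.radians(26)),np.sin(np.radians(26))])
print('to entry',(Rm.T@np.array([*t-p[:2],.162-p[2]])*100).round(2))
a=np.radians(26+18*np.arange(1,21));d=.045*np.stack([np.cos(a)-np.cos(a[-1]),np.sin(a)-np.sin(a[-1]),0*a],1)
print((d@Rm*100).round(1)[:,:2].tolist())
E
```

```text
{'clock': 27.1, 'ee_pos': [0.6045, 0.1432, 0.2748], 'tcp_rot': [3.1408, -0.0015, -3.0703], 'width': 0.0217, 'ft_force': [-0.3312, 0.761, -1.1977], 'qpos': [-0.0984, 0.404, -0.2923, 1.5546, 0.1204, 1.2021, 1.2302]}
to entry [-0.1  -0.21 11.28]
[[0.7, 1.2], [1.8, 2.1], [3.1, 2.7], [4.5, 2.8], [5.9, 2.5], [7.1, 1.8], [8.0, 0.7], [8.5, -0.6], [8.7, -2.0], [8.3, -3.4], [7.6, -4.6], [6.6, -5.5], [5.3, -6.0], [3.9, -6.2], [2.5, -5.9], [1.3, -5.1], [0.4, -4.1], [-0.2, -2.8], [-0.3, -1.4], [0.0, 0.0]]
```

View pics/s7.png

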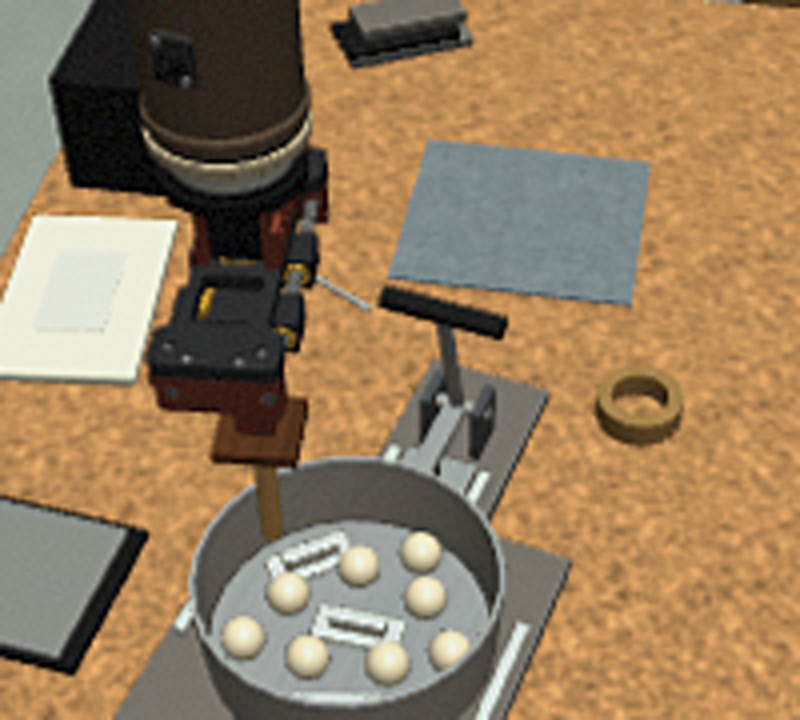

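The stick hangs upright in the fingers, the mat is empty, and the entry spot between the beads at (288,592) and (243,636) is free. I descend and stir.

drive_tool --deltas '[0,0,0,-0.1,-0.2,3,1,0,0,0,-0.1,-0.2,6,1,0,0,0,-0.1,-0.2,9,1,0,0,0,-0.1,-0.2,11.2,1,0,0,0,-0.1,-0.2,11.2,1,0,0,0,-0.1,-0.2,11.2,1]'

```text
clock: 27.75
ee_pos: [0.6062, 0.1414, 0.1642]
tcp_rot: [3.141, -0.0, -3.07]
ft_force: [-0.4, -0.1, 0.0]
width: 0.0221
gripper_force: 30.0
```

drive_tool --deltas '[0,0,0,0.7,1.2,0,1,0,0,0,1.8,2.1,0,1,0,0,0,3.1,2.7,0,1,0,0,0,4.5,2.8,0,1,0,0,0,5.9,2.5,0,1,0,0,0,7.1,1.8,0,1,0,0,0,8.0,0.7,0,1,0,0,0,8.5,-0.6,0,1,0,0,0,8.7,-2.0,0,1,0,0,0,8.3,-3.4,0,1,0,0,0,7.6,-4.6,0,1,0,0,0,6.6,-5.5,0,1,0,0,0,5.3,-6.0,0,1,0,0,0,3.9,-6.2,0,1,0,0,0,2.5,-5.9,0,1,0,0,0,1.3,-5.1,0,1,0,0,0,0.4,-4.1,0,1,0,0,0,-0.2,-2.8,0,1,0,0,0,-0.3,-1.4,0,1,0,0,0,0,0,0,1]'

```text
clock: 29.75
ee_pos: [0.6069, 0.1412, 0.1636]
tcp_rot: [3.141, 0.001, -3.072]
ft_force: [0.3, -0.2, -0.5]
width: 0.0222
gripper_force: 30.0
```

```bash
python3 - <<'E'
from br import *
st();c=cap('side');save(c,'s8',(150,90,350,270),4)
E
```

```text
{'clock': 29.75, 'ee_pos': [0.6069, 0.1412, 0.1636], 'tcp_rot': [3.1413, 0.0005, -3.0715], 'width': 0.0222, 'ft_force': [0.2736, -0.198, -0.5374], 'qpos': [-0.1111, 0.5037, -0.2713, 1.677, 0.1561, 0.9816, 1.2036]}
```

View pics/s8.png

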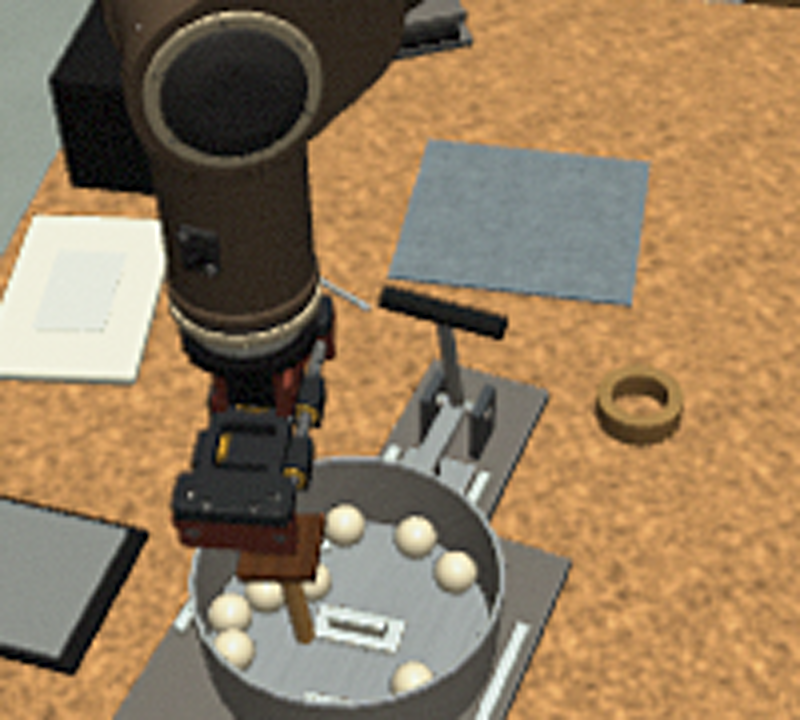

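After one round the eight beads are pushed outward and still in the bowl, the stick stands upright, and the clamp is shut. Four more rounds.

drive_tool --deltas '[0,0,0,0.7,1.2,0,1,0,0,0,1.8,2.1,0,1,0,0,0,3.1,2.7,0,1,0,0,0,4.5,2.8,0,1,0,0,0,5.9,2.5,0,1,0,0,0,7.1,1.8,0,1,0,0,0,8.0,0.7,0,1,0,0,0,8.5,-0.6,0,1,0,0,0,8.7,-2.0,0,1,0,0,0,8.3,-3.4,0,1,0,0,0,7.6,-4.6,0,1,0,0,0,6.6,-5.5,0,1,0,0,0,5.3,-6.0,0,1,0,0,0,3.9,-6.2,0,1,0,0,0,2.5,-5.9,0,1,0,0,0,1.3,-5.1,0,1,0,0,0,0.4,-4.1,0,1,0,0,0,-0.2,-2.8,0,1,0,0,0,-0.3,-1.4,0,1,0,0,0,0,0,0,1]'

```text
clock: 31.8
ee_pos: [0.6068, 0.1417, 0.1636]
tcp_rot: [3.141, 0.001, -3.071]
ft_force: [0.4, -0.7, -0.3]
width: 0.022
gripper_force: 30.0
```

drive_tool --deltas '[0,0,0,0.7,1.2,0,1,0,0,0,1.8,2.1,0,1,0,0,0,3.1,2.7,0,1,0,0,0,4.5,2.8,0,1,0,0,0,5.9,2.5,0,1,0,0,0,7.1,1.8,0,1,0,0,0,8.0,0.7,0,1,0,0,0,8.5,-0.6,0,1,0,0,0,8.7,-2.0,0,1,0,0,0,8.3,-3.4,0,1,0,0,0,7.6,-4.6,0,1,0,0,0,6.6,-5.5,0,1,0,0,0,5.3,-6.0,0,1,0,0,0,3.9,-6.2,0,1,0,0,0,2.5,-5.9,0,1,0,0,0,1.3,-5.1,0,1,0,0,0,0.4,-4.1,0,1,0,0,0,-0.2,-2.8,0,1,0,0,0,-0.3,-1.4,0,1,0,0,0,0,0,0,1]'

```text
clock: 33.8
ee_pos: [0.6064, 0.1413, 0.1634]
tcp_rot: [3.141, -0.0, -3.071]
ft_force: [-0.2, 0.6, 0.1]
width: 0.0218
gripper_force: 30.0
```

drive_tool --deltas '[0,0,0,0.7,1.2,0,1,0,0,0,1.8,2.1,0,1,0,0,0,3.1,2.7,0,1,0,0,0,4.5,2.8,0,1,0,0,0,5.9,2.5,0,1,0,0,0,7.1,1.8,0,1,0,0,0,8.0,0.7,0,1,0,0,0,8.5,-0.6,0,1,0,0,0,8.7,-2.0,0,1,0,0,0,8.3,-3.4,0,1,0,0,0,7.6,-4.6,0,1,0,0,0,6.6,-5.5,0,1,0,0,0,5.3,-6.0,0,1,0,0,0,3.9,-6.2,0,1,0,0,0,2.5,-5.9,0,1,0,0,0,1.3,-5.1,0,1,0,0,0,0.4,-4.1,0,1,0,0,0,-0.2,-2.8,0,1,0,0,0,-0.3,-1.4,0,1,0,0,0,0,0,0,1]'

```text
clock: 35.8
ee_pos: [0.6064, 0.1414, 0.1634]
tcp_rot: [3.141, -0.0, -3.071]
ft_force: [-0.7, 0.5, -1.4]
width: 0.0218
gripper_force: 30.0
```

drive_tool --deltas '[0,0,0,0.7,1.2,0,1,0,0,0,1.8,2.1,0,1,0,0,0,3.1,2.7,0,1,0,0,0,4.5,2.8,0,1,0,0,0,5.9,2.5,0,1,0,0,0,7.1,1.8,0,1,0,0,0,8.0,0.7,0,1,0,0,0,8.5,-0.6,0,1,0,0,0,8.7,-2.0,0,1,0,0,0,8.3,-3.4,0,1,0,0,0,7.6,-4.6,0,1,0,0,0,6.6,-5.5,0,1,0,0,0,5.3,-6.0,0,1,0,0,0,3.9,-6.2,0,1,0,0,0,2.5,-5.9,0,1,0,0,0,1.3,-5.1,0,1,0,0,0,0.4,-4.1,0,1,0,0,0,-0.2,-2.8,0,1,0,0,0,-0.3,-1.4,0,1,0,0,0,0,0,0,1]'

```text
clock: 37.8
ee_pos: [0.6064, 0.1414, 0.1634]
tcp_rot: [3.141, -0.0, -3.071]
ft_force: [-0.6, -0.3, -0.2]
width: 0.022
gripper_force: 30.0
```

drive_tool --deltas '[0,0,0,0,0,-3,1,0,0,0,0,0,-7,1,0,0,0,0,0,-11,1,0,0,0,0,0,-11,1,0,0,0,0,0,-11,1]'

```text
clock: 38.3
ee_pos: [0.6062, 0.1408, 0.2745]
tcp_rot: [3.141, 0.002, -3.071]
ft_force: [1.3, 0.4, -1.7]
width: 0.0222
gripper_force: 30.0
```

```bash
python3 - <<'E'
from br import *
st();c=cap('side');save(c,'s9',(150,90,350,270),4)
P=c['P'].reshape(-1,3);F=c['frame'].reshape(-1,3).astype(int);s=ctrl.get_state();p=np.array(s['ee_pos'])
# stick axis tilt from visible wooden shaft points
d=np.hypot(P[:,0]-p[0],P[:,1]-p[1])
for z0 in(-.11,-.09,-.07,-.055):
    m=(d<.03)&(abs(P[:,2]-p[2]-z0)<.01)
    if m.sum():print(z0,m.sum(),(P[m].mean(0)-p).round(4))
t=np.array([.4492,.3423,.1508]);Rm=R.from_euler('xyz',s['tcp_rot']).as_matrix()
print((Rm.T@(t-p)*100).round(2))
E
```

```text
{'clock': 38.3, 'ee_pos': [0.6062, 0.1408, 0.2745], 'tcp_rot': [3.1413, 0.0018, -3.0707], 'width': 0.0222, 'ft_force': [1.2992, 0.4255, -1.6994], 'qpos': [-0.1224, 0.4004, -0.2534, 1.5569, 0.1054, 1.196, 1.2467]}
-0.11 30 [-0.0179  0.0045 -0.1096]
-0.09 30 [-0.016   0.0046 -0.0899]
-0.07 28 [-0.0132  0.0051 -0.0724]
-0.055 4 [ 0.0003  0.0156 -0.0548]
[14.18 21.25 12.24]
```

View pics/s9.png

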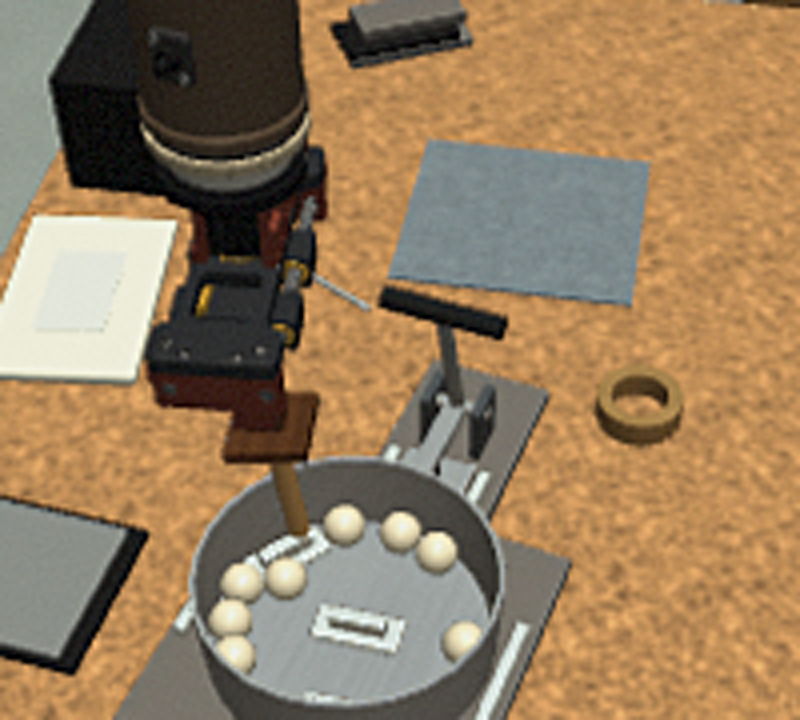

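The beads and brackets are well stirred and all in the bowl. The shaft has tilted about the jaw axis in the grip, its tip towards the robot by about 7° (from 282,465 to 300,530). I measure it properly and level it with the wrist.

```bash
cat > tilt.py <<'E'
from h import *
def tilt():
    s=ctrl.get_state();p=np.array(s['ee_pos'])
    for n in('side','scene'):
        c=cap(n);P=c['P'].reshape(-1,3);F=c['frame'].reshape(-1,3).astype(int)
        d=np.hypot(P[:,0]-p[0],P[:,1]-p[1])
        m=(d<.035)&(P[:,2]<p[2]-.058)&(P[:,2]>p[2]-.135)&(F[:,0]>F[:,2]+15)
        Y=P[m]-p
        for _ in range(3):
            A=np.c_[Y[:,2],np.ones(len(Y))];k=np.linalg.lstsq(A,Y[:,:2],rcond=None)[0];r=np.linalg.norm(Y[:,:2]-A@k,axis=1);Y=Y[r<max(.006,1.5*r.std())]
        # axis: surface lies toward the camera by ~r*2/pi..; 
        v=c['T'][:2,3]-p[:2];v/=np.linalg.norm(v)
        print(n,len(Y),'slope dx/dz,dy/dz',k[0].round(3),'axis at z=-.1',(k[0]*-.1+k[1]-v*.0055).round(4),Y[:,2].min().round(3))
E
python3 - <<'E'
from tilt import *
tilt()
E
```

```text
side 87 slope dx/dz,dy/dz [0.128 0.015] axis at z=-.1 [-0.0157 -0.0007] -0.131
scene 117 slope dx/dz,dy/dz [ 0.143 -0.003] axis at z=-.1 [-0.0131 -0.0007] -0.133
```

drive_tool --deltas '[0,-3,0,0,0,0,1,0,-6,0,0,0,0,1,0,-6,0,0,0,0,1,0,-6,0,0,0,0,1,0,-6,0,0,0,0,1]'

```text
clock: 38.95
ee_pos: [0.6067, 0.1397, 0.2731]
tcp_rot: [-3.141, 0.103, -3.072]
ft_force: [-1.1, 0.6, -0.6]
width: 0.0221
gripper_force: 30.0
```

```bash
python3 - <<'E'
from tilt import *
st();tilt()
E
```

```text
{'clock': 38.95, 'ee_pos': [0.6067, 0.1397, 0.2731], 'tcp_rot': [-3.1415, 0.1029, -3.072], 'width': 0.0221, 'ft_force': [-1.0694, 0.6396, -0.5546], 'qpos': [-0.1236, 0.3454, -0.254, 1.6441, 0.131, 1.0668, 1.2235]}
side 84 slope dx/dz,dy/dz [0.022 0.009] axis at z=-.1 [-0.0049  0.0001] -0.135
scene 142 slope dx/dz,dy/dz [ 0.03  -0.008] axis at z=-.1 [-0.0024 -0.    ] -0.132
```

drive_tool --deltas '[0,-1.5,0,0,0,0,1,0,-1.5,0,0,0,0,1,0,-1.5,0,0,0,0,1]'

```text
clock: 39.35
ee_pos: [0.6067, 0.1397, 0.2736]
tcp_rot: [-3.142, 0.13, -3.072]
ft_force: [0.4, 0.2, -0.6]
width: 0.0216
gripper_force: 30.0
```

```bash
python3 - <<'E'
from tilt import *
st();tilt()
s=ctrl.get_state();Rm=R.from_euler('xyz',s['tcp_rot']).as_matrix();p=np.array(s['ee_pos'])
for t in([.451,.3416,.275],[.451,.3416,.2]):print((Rm.T@(np.array(t)-p)*100).round(2))
E
```

```text
{'clock': 39.35, 'ee_pos': [0.6067, 0.1397, 0.2736], 'tcp_rot': [-3.1415, 0.1301, -3.0718], 'width': 0.0216, 'ft_force': [0.4337, 0.1625, -0.5598], 'qpos': [-0.1248, 0.3304, -0.2541, 1.6666, 0.1385, 1.0335, 1.2161]}
side 80 slope dx/dz,dy/dz [0.    0.004] axis at z=-.1 [-0.0022  0.0005] -0.131
scene 149 slope dx/dz,dy/dz [-0.003 -0.016] axis at z=-.1 [0.0002 0.0003] -0.134
[14.   21.22 -1.97]
[14.97 21.22  5.46]
```

drive_tool --deltas '[0,0,0,3,4.5,-0.4,1,0,0,0,6,9,-0.8,1,0,0,0,9,13.5,-1.2,1,0,0,0,12,18,-1.6,1,0,0,0,14,21.2,-2,1,0,0,0,14,21.2,-2,1,0,0,0,14,21.2,-2,1,0,0,0,14,21.2,-2,1]'

```text
clock: 40.25
ee_pos: [0.4517, 0.3403, 0.2751]
tcp_rot: [-3.141, 0.131, -3.073]
ft_force: [0.3, -0.4, -0.2]
width: 0.022
gripper_force: 30.0
```

```bash
python3 - <<'E'
from tilt import *
st();tilt()
s=ctrl.get_state();Rm=R.from_euler('xyz',s['tcp_rot']).as_matrix();p=np.array(s['ee_pos'])
for z in(.22,.17,.153,.150):print(z,(Rm.T@(np.array([.451,.3416,z])-p)*100).round(2))
E
```

```text
{'clock': 40.25, 'ee_pos': [0.4517, 0.3403, 0.2751], 'tcp_rot': [-3.1408, 0.131, -3.073], 'width': 0.022, 'ft_force': [0.3343, -0.4416, -0.2226], 'qpos': [-0.4774, 0.2533, -0.3679, 1.7753, 0.21, 1.0437, 0.7109]}
side 80 slope dx/dz,dy/dz [-0.001  0.016] axis at z=-.1 [-0.0015  0.0007] -0.133
scene 180 slope dx/dz,dy/dz [-0.003  0.008] axis at z=-.1 [ 0.0006 -0.0006] -0.134
0.22 [0.82 0.2  5.44]
0.17 [ 1.47  0.2  10.4 ]
0.153 [ 1.69  0.2  12.09]
0.15 [ 1.73  0.2  12.38]
```

drive_tool --deltas '[0,0,0,0.2,0.2,1,1,0,0,0,0.5,0.2,3,1,0,0,0,0.8,0.2,5.4,1,0,0,0,1.1,0.2,8,1,0,0,0,1.45,0.2,10.4,1,0,0,0,1.6,0.2,11.6,1,0,0,0,1.6,0.2,11.6,1,0,0,0,1.6,0.2,11.6,1]'

```text
clock: 41.15
ee_pos: [0.4503, 0.3434, 0.1585]
tcp_rot: [3.141, 0.131, -3.072]
ft_force: [0.4, -0.2, -0.8]
width: 0.0217
gripper_force: 30.0
```

```bash
python3 - <<'E'
from h import *
st()
c=cap('side');P=c['P'].reshape(-1,3)
m=(abs(P[:,0]-.45)<.04)&(abs(P[:,1]-.345)<.045)&(P[:,2]>.09)&(P[:,2]<.135)
print(np.histogram(P[m][:,2],np.arange(.09,.137,.003)))
save(c,'s10',(200,230,350,370),4)
E
```

```text
{'clock': 41.15, 'ee_pos': [0.4503, 0.3434, 0.1585], 'tcp_rot': [3.1413, 0.1311, -3.0722], 'width': 0.0217, 'ft_force': [0.4441, -0.1526, -0.7942], 'qpos': [-0.5142, 0.3784, -0.3426, 1.9084, 0.3007, 0.801, 0.6097]}
(array([19, 20, 15, 22, 35, 48,  4,  0,  0,  0,  0,  0,  0,  0,  0]), array([0.09 , 0.093, 0.096, 0.099, 0.102, 0.105, 0.108, 0.111, 0.114,
       0.117, 0.12 , 0.123, 0.126, 0.129, 0.132, 0.135]))
```

View pics/s10.png

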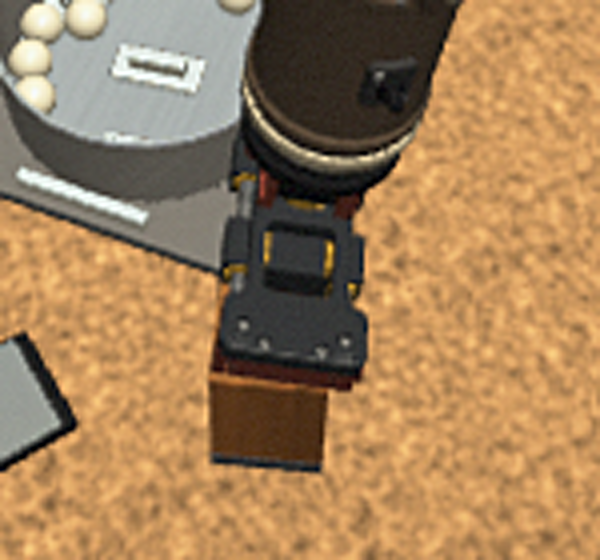

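The shaft is in the well with the shoulder just above the stand. I lower gently until it sits.

drive_tool --deltas '[0,0,0,0,-0.15,0.3,1,0,0,0,0.1,-0.15,0.6,1,0,0,0,0.1,-0.15,0.6,1,0,0,0,0.1,-0.15,0.6,1]'

```text
clock: 41.6
ee_pos: [0.4498, 0.3418, 0.1522]
tcp_rot: [3.142, 0.131, -3.072]
ft_force: [-0.1, -0.3, -0.6]
width: 0.0217
gripper_force: 30.0
```

drive_tool --deltas '[0,0,0,0,0,0.2,1,0,0,0,0,0,0.2,1,0,0,0,0,0,0.2,1]'

```text
clock: 41.9
ee_pos: [0.4505, 0.3421, 0.1508]
tcp_rot: [3.141, 0.132, -3.072]
ft_force: [-1.2, -0.7, 4.7]
width: 0.0221
gripper_force: 30.0
```

drive_tool --deltas '[0,0,0,0,0,0,3,0,0,0,0,0,0,5,0,0,0,0,0,0,5,0,0,0,0,0,-1,5,0,0,0,0,0,-4,5,0,0,0,0,0,-8,5,0,0,0,0,0,-12,5,0,0,0,0,0,-14,5,0,0,0,8,0,0,-14,5,0,7.5,0,8,0,-14,5,0,7.5,0,8,0,-14,5,0,7.5,0,-8,0,-14,5,0,7.5,0,-8,0,-14,5,0,7.5,0,-8,0,-14,5,0,7.5,0,-8,0,-14,5]'

```text
schema error: expected a multiple of 7 numbers
```

```bash
python3 - <<'E'
from h import *
st();c=cap('wrist');P=c['P'];X=P.reshape(-1,3)
near=(abs(X[:,0]-.45)<.06)&(abs(X[:,1]-.343)<.06)
for a,b,n in((.155,.185,'grip'),(.111,.122,'shoulder'),(.1,.1095,'stand')):
    Y=X[near&(X[:,2]>a)&(X[:,2]<b)]
    if len(Y)>10:print(n,len(Y),Y.mean(0).round(4),cv2.minAreaRect(Y[:,:2].astype(np.float32)*1000),np.percentile(Y[:,2],[5,50,95]).round(4))
    if len(Y)>10:print('   normal slope',np.linalg.lstsq(np.c_[Y[:,:2],np.ones(len(Y))],Y[:,2],rcond=None)[0][:2].round(3))
s=ctrl.get_state();Rm=R.from_euler('xyz',s['tcp_rot']).as_matrix();p=np.array(s['ee_pos']);print(Rm.round(3).tolist())
c=cap('side');P=c['P'];f=c['frame'].astype(int)
m=(P[...,2]>.15)&(P[...,2]<.19)&(f.max(-1)<60)&(abs(P[...,0]-.53)<.07)&(abs(P[...,1]+.04)<.05);Y=P[m];print('bar',len(Y),Y.mean(0).round(4),Y.min(0),Y.max(0))
E
```

```text
{'clock': 41.9, 'ee_pos': [0.4505, 0.3421, 0.1508], 'tcp_rot': [3.1411, 0.1321, -3.0719], 'width': 0.0221, 'ft_force': [-1.2482, -0.7481, 4.7335], 'qpos': [-0.5158, 0.3866, -0.3389, 1.9179, 0.3083, 0.7832, 0.6038]}
grip 4785 [0.4406 0.3406 0.1687] ((445.0345458984375, 340.92767333984375), (23.6375789642334, 45.356040954589844), 4.233425140380859) [0.1572 0.1695 0.1817]
   normal slope [0.037 0.002]
shoulder 3375 [0.4343 0.3401 0.115 ] ((441.2427673339844, 340.5959167480469), (35.62884521484375, 50.19332504272461), 4.329929828643799) [0.1131 0.1149 0.1163]
   normal slope [0.045 0.004]
stand 3050 [0.4322 0.341  0.1048] ((448.1476135253906, 341.45281982421875), (62.052486419677734, 64.56151580810547), 3.1872382164001465) [0.1023 0.1048 0.1066]
   normal slope [ 0.008 -0.   ]
[[-0.989, -0.07, 0.131], [-0.069, 0.998, 0.01], [-0.132, 0.0, -0.991]]
bar 130 [ 0.5349 -0.0393  0.1738] [ 0.50028415 -0.05272804  0.1511426 ] [ 0.56871319 -0.02862792  0.18076674]
```

drive_tool --deltas '[0,0,0,0,0,0,3,0,0,0,0,0,0,5,0,0,0,0,0,0,5,0,0,0,0,0,-1,5,0,0,0,0,0,-4,5,0,0,0,0,0,-8,5,0,0,0,0,0,-12,5,0,7.5,0,0,0,-14,5,0,7.5,0,-4,0,-14,5,0,7.5,0,-8,0,-14,5,0,7.5,0,-8,0,-14,5,0,7.5,0,-8,0,-14,5]'

```text
clock: 43.2
ee_pos: [0.511, 0.346, 0.2991]
tcp_rot: [3.141, -0.001, -3.072]
ft_force: [-0.3, 0.4, -0.8]
width: 0.05
gripper_force: 0.0
```

```bash
python3 - <<'E'
from h import *
st();c=cap('wrist');P=c['P'];X=P.reshape(-1,3)
near=(abs(X[:,0]-.45)<.06)&(abs(X[:,1]-.343)<.06)
for a,b,n in((.16,.18,'grip'),(.111,.122,'shoulder'),(.1,.1095,'stand')):
    Y=X[near&(X[:,2]>a)&(X[:,2]<b)]
    if len(Y)>10:print(n,len(Y),cv2.minAreaRect(Y[:,:2].astype(np.float32)*1000),np.percentile(Y[:,2],[5,50,95]).round(4))
s=ctrl.get_state();Rm=R.from_euler('xyz',s['tcp_rot']).as_matrix();p=np.array(s['ee_pos'])
# pinch point on bar: fixture offset +28mm x
c14=np.radians(-14);fx=np.array([np.cos(c14),np.sin(c14)]);fy=np.array([-fx[1],fx[0]])
b=np.array([.565,.1215])-.169*fy+.028*fx;print('pinch',b,'tool delta',(Rm.T@np.array([*(b-p[:2]),0])*100).round(2))
E
```

```text
{'clock': 43.2, 'ee_pos': [0.511, 0.346, 0.2991], 'tcp_rot': [3.1415, -0.0011, -3.0725], 'width': 0.05, 'ft_force': [-0.3215, 0.4363, -0.7802], 'qpos': [-0.4206, 0.3865, -0.3481, 1.5289, 0.135, 1.2509, 0.8522]}
grip 736 ((448.8142395019531, 341.30902099609375), (21.417844772338867, 21.17436408996582), 4.169325351715088) [0.1677 0.1697 0.1709]
shoulder 1963 ((449.510009765625, 341.2672424316406), (49.18445587158203, 50.101654052734375), 3.883465528488159) [0.1134 0.1148 0.1162]
stand 1488 ((449.79864501953125, 341.7153625488281), (63.13945770263672, 64.19676208496094), 4.032036304473877) [0.1035 0.1049 0.1061]
pinch [ 0.55128348 -0.04925379] tool delta [-1.330e+00 -3.976e+01 -1.000e-02]
```

The stick hangs upright (grip centre within 1 mm of the stand axis, shoulder at 115 mm). Back to the clamp bar.

drive_tool --deltas '[0,0,6,-0.2,-5,0,5,0,0,12,-0.4,-10,0,5,0,0,18,-0.6,-15,0,5,0,0,18,-0.9,-20,0,5,0,0,18,-1.1,-25,0,5,0,0,18,-1.3,-30,0,5,0,0,18,-1.5,-35,0,5,0,0,18,-1.7,-39.4,0,5,0,0,18,-1.7,-39.4,0,5,0,0,18,-1.7,-39.4,0,5,0,0,18,-1.7,-39.4,4,5,0,0,18,-1.7,-39.4,8,5,0,0,18,-1.7,-39.4,9,5,0,0,18,-1.7,-39.4,9,5]'

```text
clock: 44.65
ee_pos: [0.5544, -0.0437, 0.2084]
tcp_rot: [3.141, -0.003, 2.9]
ft_force: [0.6, -0.6, 0.3]
width: 0.05
gripper_force: 0.0
```

```bash
python3 - <<'E'
from h import *
st();c=cap('wrist');P=c['P'];f=c['frame'].astype(int)
m=(P[...,2]>.16)&(P[...,2]<.185)&(f.max(-1)<60)&(abs(P[...,0]-.52)<.055)&(abs(P[...,1]+.04)<.04);Y=P[m];print(len(Y),Y.mean(0),Y.min(0),Y.max(0))
k=np.polyfit(Y[:,0],Y[:,1],1);s=ctrl.get_state();print('bar y at tcp x',np.polyval(k,s['ee_pos'][0]),'yaw',np.degrees(np.arctan(k[0])))
E
```

```text
{'clock': 44.65, 'ee_pos': [0.5544, -0.0437, 0.2084], 'tcp_rot': [3.1415, -0.0031, 2.9001], 'width': 0.05, 'ft_force': [0.5625, -0.6216, 0.3038], 'qpos': [0.0884, 0.3391, -0.1217, 1.8038, 0.0468, 1.0045, 1.2777]}
4827 [ 0.52420612 -0.04351723  0.17520521] [ 0.48262043 -0.07394832  0.16547632] [ 0.57244355 -0.0103999   0.18498614]
bar y at tcp x -0.05006441358471385 yaw -11.815359164641164
```

drive_tool --deltas '[0,0,0,0,-0.5,2,5,0,0,0,0,-0.5,4.1,5,0,0,0,0,-0.5,4.1,5,0,0,0,0,-0.5,4.1,3,0,0,0,0,-0.5,4.1,3]'

```text
clock: 45.2
ee_pos: [0.5554, -0.0503, 0.1703]
tcp_rot: [3.141, 0.003, 2.898]
ft_force: [-0.2, -0.1, 0.6]
width: 0.0375
gripper_force: 0.0
```

drive_tool --deltas '[0,0,0,0,-0.8,-0.1,3,0,0,0,0,-1.5,-0.2,3,0,0,0,0,-2.6,-0.3,3,0,0,0,0,-3.7,-0.4,3,0,0,0,0,-4.8,-0.3,3,0,0,0,0,-5.9,-0.2,3,0,0,0,0,-7,0.1,3,0,0,0,0,-8,0.4,3,0,0,0,0,-9,0.8,3,0,0,0,0,-10,1.3,3,0,0,0,0,-10.9,1.9,3,0,0,0,0,-11.7,2.5,3,0,0,0,0,-12.5,3.3,3,0,0,0,0,-13.2,4.1,3,0,0,0,0,-13.7,5,3,0,0,0,0,-14,5.8,3,0,0,0,0,-14,5.8,3,0,0,0,0,-14,5.8,5,0,0,0,0,-14,5.8,6,0,0,0,0,-14,5.8,6]'

```text
clock: 47.2
ee_pos: [0.5208, -0.1861, 0.1107]
tcp_rot: [3.141, 0.001, 2.898]
ft_force: [-0.1, -0.2, -0.1]
width: 0.0505
gripper_force: 0.0
```

drive_tool --deltas '[0,0,0,0,0,-3,6,0,0,0,0,0,-8,6,0,0,0,0,0,-13,6,0,0,0,-5,0,-18,6,0,0,0,-8,0,-18,6,0,0,0,-8,0,-18,6,0,0,0,-8,0,-18,6,0,0,0,-8,0,-18,6]'

```text
clock: 48.0
ee_pos: [0.5969, -0.2054, 0.2894]
tcp_rot: [3.142, -0.002, 2.897]
ft_force: [-0.8, -0.6, 0.1]
width: 0.0598
gripper_force: 0.0
```

```bash
python3 - <<'E'
from h import *
st();c=cap('side');save(c,'s11',(130,60,380,340),2.1);P=c['P'];f=c['frame'].astype(int)
m=(P[...,2]>.1)&(P[...,2]<.13)&(f.max(-1)<60)&(abs(P[...,0]-.49)<.06)&(abs(P[...,1]+.175)<.03);Y=P[m];print('bar',len(Y),Y.mean(0),Y.min(0),Y.max(0))
E
```

```text
{'clock': 48.0, 'ee_pos': [0.5969, -0.2054, 0.2894], 'tcp_rot': [3.1416, -0.0019, 2.8974], 'width': 0.0598, 'ft_force': [-0.8263, -0.5703, 0.1154], 'qpos': [0.3004, 0.395, -0.0637, 1.5204, 0.026, 1.2289, 1.5595]}
bar 142 [ 0.49467635 -0.17357808  0.11436389] [ 0.45130682 -0.18731799  0.10231091] [ 0.53936784 -0.16103508  0.12287408]
```

View pics/s11.png

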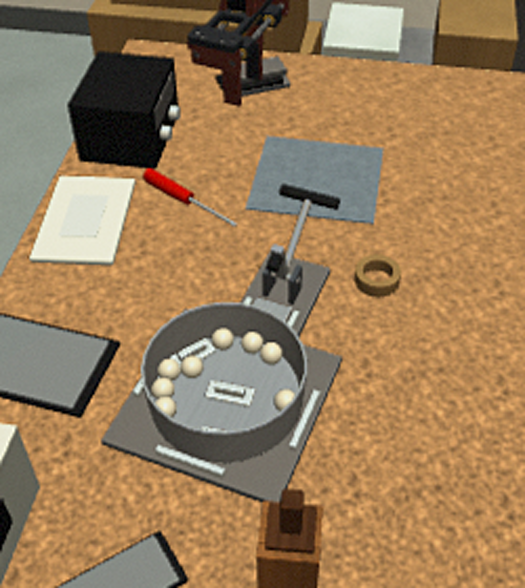

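The picture shows the clamp fully open with its bar at (309,196), back at its starting position. The stick is in its stand (291,530), and the eight beads and three brackets are in the bowl. Tape, driver and phone look untouched. I hand the job in.

```bash
python3 -c "
from station import ctrl
print(ctrl.job_done())"
```

```text
the job is handed in; nothing more can be done
None
```

The job is handed in after 48 s on the robot's clock: three brackets and eight beads stirred for five rounds and in the bowl, the stick upright in its stand, and the clamp swung open again; no verdict came back.

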